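# Set the stop collar of a pour-over coffee stand with a spacer

### The job

Set the stop collar on the coffee stand to the height of the orange spacer: lay the orange spacer flat on the wooden foot with the rod fully home in its slot, then spin the knurled collar down the threaded rod until it just nips the spacer. The nip must be a light one that holds when you let go (about 10 N, never more than 18 N); leave the spacer nipped in place, let go of everything, and leave the other things on the worktop where they are.

Things in the scene. Friction and masses are not known exactly. Their poses are not given: they have to be found in the camera images.
- rod: Upright steel threaded rod, 16 mm thick, fixed in the wooden foot. Its axis is vertical; its origin is the rod's bottom end, inside the foot, and its tip stands 108 mm above that origin (so it ends 96 to 104 mm above the foot's top).
- foot_top (a point): Centre of the top face of the stand's wooden foot, a fixed flat board 170 x 130 mm and 12 mm thick on the worktop; the rod stands at the board's centre.
- collar: Knurled brass collar on the rod, 44 mm wide, 32 mm tall; origin at the centre of its brass underside, z up along the rod. Under it a stiffly sprung black washer, 38 mm wide, stands out by an unknown 1 to 5 mm; this face meets the spacer. Right-hand thread: clockwise seen from above lowers it, 30 mm per turn. It cannot be pushed along the rod; friction (0.06 N m) holds it where left, nipped too.
- collar_top (a point): Centre of the collar's top face, 32 mm above its brass underside. Gripping within 10 mm below it keeps the fingertips clear of the spacer; the rod passes up between the fingers. Once the washer bears on the spacer, the resisting torque grows by about 0.01 N m per newton of nip, and the nip by about 7 N for each tenth of a radian: feel for it.
- spacer: Orange two-pronged fork, 30 mm tall, loose, about 0.11 kg. Origin on its underside at the slot's seat (on the rod's axis when home); +x points out of the slot's open end, the tang runs to -x. Slot 20 mm wide with a flat end wall 8 mm behind the origin, which the rod then touches; prongs reach 30 mm ahead, flared at the mouth; fork 38 mm wide. Tang 24 mm wide, 28 to 112 mm behind the origin.
- spacer_grip (a point): Where to grip the orange spacer: on its tang, half-way up (15 mm above its underside), 78 mm behind the slot's seat; the tang is 24 mm wide there.
- spacer_seat (a point): Point of the orange spacer at the slot's seat, half-way up (15 mm above its underside); it lies on the rod's axis when the spacer is home. Same axes as the spacer.
- blue_spacer: A blue spacer of the same outline but only 20 mm tall, not wanted: leave it alone. Same origin and axes as the orange one. It and the orange one may lie on either side of the stand.
- dripper_arm: Dark steel dripper ring (92 mm) on an arm with a brass hub, 24 mm tall, lying beyond the stand; origin under the ring's centre, the hub 108 mm along -x. Leave it alone.
- mug: White mug, 80 mm wide, 90 mm tall, beyond the stand; origin under its centre. Leave it alone.
- bowl: Blue bowl, 120 mm wide, 55 mm tall; origin under its centre. Leave it alone.
- jar: Amber jar with black cap, 64 mm wide, 95 mm tall; origin under its centre. Leave it alone.
- pod0: Brown coffee pod, 36 mm wide, 26 mm tall. Leave it alone.
- pod1: Another brown coffee pod, 36 mm wide, 26 mm tall. Leave it alone.
- spoon: Spoon lying on the worktop. Leave it alone.

How it is judged:
By the outcome, as a careful person would: the job done as asked, in the order asked, and still so for the second after the job is handed in, with the robot touching nothing.
It also fails if it takes over 72 s, if anything falls off the work surface, if the arm or the gripper's body presses on something with over 40 N, if the wrist force passes 120 N, or if a joint passes its speed limit or range.

### The arm

A 7-joint arm with a two-finger parallel gripper is mounted at the origin on the work surface. World frame = base frame: x ahead of the robot, y to its left, z up, the work surface at z = 0. Lengths are in m, angles in rad, forces in N, time in s.
With the tool pointing down it reaches from about 0.425 to 0.95 m from the base axis. Payload 4.7 kg.
Tool frame: the origin (TCP) lies midway between the tips of the shut fingers; the grasp point (between the pads) lies 19 mm behind it (r.pinch_z is the distance from the TCP to the grasp point, in m); x points along the fingers, z is the direction in which the jaws open and shut, and the axes are right-handed (so a half turn about x gives the same grasp; the last joint's range is limited). The gripper opens to 87 mm and grips with 3 to 60 N. Pads are 19 mm wide; open, the fingers measure 117 mm over their backs; the gripper's body (75 mm by 190 mm) begins 51 mm behind the grasp point.
Start: joints at [1.169, 0.469, -0.049, 1.532, 0.024, 1.141, -0.082], TCP at [0.246, -0.629, 0.223] pointing down, gripper open.
Joint ranges: [-2.59, 2.59], [-0.33, 1.99], [-1.39, 1.29], [0.1, 2.45], [-1.04, 4.18], [0.21, 1.99], [-2.66, 2.66]. Speed limits (rad/s): [2.57, 2.57, 3.14, 3.14, 3.14, 3.14, 3.14].

### API

Orientations are given as [roll, pitch, yaw] about the fixed x, y, z axes, in that order (R = Rz(yaw) Ry(pitch) Rx(roll)).
In Python, from rig import r, cams gives the robot as it stands. The module is installed in compiled form; this text tells all that it offers.
- The arm moves only by the shell command python3 -m pendant 'ROWS' [FORCE]. ROWS is JSON, a list of rows, each an object of numbers: "ax", "ay", "az": the turn, a rotation vector about the tool's x, y, z in rad; "tx", "ty", "tz": the shift along the tool's x, y, z in mm; "fingers": the finger opening in mm, from 0 to 87. In form: [{"ax": .., "ay": .., "az": .., "tx": .., "ty": .., "tz": .., "fingers": ..}, ...]. A call has exactly 5 rows; each row shifts and turns the pose as measured when the row begins, along the tool's axes as they then stand; what a row does not reach is not made up. A row lasts 1/8 s, in which the tool goes at most 62.5 mm and 10.7 degrees, less where a joint would pass 70% of its speed; a pose out of reach is approached as far as the arm can. A call is refused whole if a number of a shift passes 62.5 or a number of a turn 0.188, either way. A call with a gripper value outside its range is refused whole. The fingers move at their own pace and stop on an object; FORCE is the grip in N (left out, the last holds). Time passes only in rows, so rows that do not move let the fingers close, or fill a call up. It gives the time, the measured TCP pose, the force and the opening at its end, in the units of the state.
- r.read_state(): the state, without advancing time (a new reading comes with each control period).
- cams.capture(name): name is "scene" or "top"; returns the picture (400x640x3 uint8, blue, green, red); there is no depth.
- cams.camera_params(name): a dict with "fx", "fy", "cx", "cy" (pixels), "rvec" (rotation vector, rad) and "tvec" (3), from world to camera coordinates, as OpenCV has them. Camera axes: x right, y down, z forward; pixel columns grow to the right and rows downward; lengths in m; the calibration is good to about 2 mm. A picture is of the moment at which its call begins. camera_params takes no time and is no camera call.
- r.finish_job(): hands the job in, once; it reports no verdict.
The state is a dict: "clock": time; "q": joint angles; "dq": joint speeds; "joint_torque": joint torques, N m; "ee_pos": TCP position; "ee_rot": TCP orientation; "force": force on the tool from outside, world axes, zero at the start; "moment": the same for the moment, N m; "gripper_width": opening from 0.0 (shut) to 1.0 (fully open).
Only numpy, scipy, OpenCV 4.12 (cv2) and the standard library are available. Lean on these libraries where they do the work, as an engineer would, in place of code of your own. Each camera call takes 0.05 s, during which the arm holds its last target.

## Working session

There is one attempt and no reset: what is moved stays moved. The work goes in short steps, Python scripts to look and compute and a shell command to move; the robot and the scene stay as the last step left them, time stands still between calls to the robot, and variables do not carry over. Pictures are saved under pics/ and viewed, and the job is handed in when it is done.

```bash
mkdir -p pics
python3 - <<'E'
from rig import r,cams
import cv2
s=r.read_state();print(s)
for n in("scene","top"):
    cv2.imwrite(f"pics/{n}0.png",cams.capture(n));print(cams.camera_params(n))
E
```

```text
{'clock': 0.0, 'q': array([ 1.16912865,  0.46946253, -0.04856995,  1.53366081,  0.02412641,
        1.14099795, -0.08229045]), 'dq': array([-0.00088784,  0.00020069,  0.00068631, -0.00089071,  0.00055465,
       -0.00102161,  0.00027222]), 'joint_torque': array([-1.27371941e-04, -5.07982993e+01, -8.10157252e-02, -2.36157703e+01,
       -6.14865543e-02,  3.78753722e-02,  1.63020677e-04]), 'ee_pos': array([ 0.24560739, -0.62810309,  0.22149917]), 'ee_rot': array([-3.08728489,  1.56885402,  1.99790096]), 'force': array([ 0.36463643, -0.45707828,  0.51437332]), 'moment': array([0.03986073, 0.01088929, 0.01481507]), 'gripper_width': 0.9993208780697054}
{'fx': 382.33192002758784, 'fy': 382.33192002758784, 'cx': 320.5700945073798, 'cy': 203.55203113560165, 'rvec': array([ 2.03620259,  1.12361837, -0.5308345 ]), 'tvec': array([-0.31065517, -0.26143489,  1.39000308])}
{'fx': 407.62613035441694, 'fy': 407.62613035441694, 'cx': 315.94909202229474, 'cy': 200.21510135560175, 'rvec': array([ 2.17310617, -2.14701982,  0.15335356]), 'tvec': array([-0.00678068,  0.58095792,  1.01002041])}
```

View pics/scene0.png

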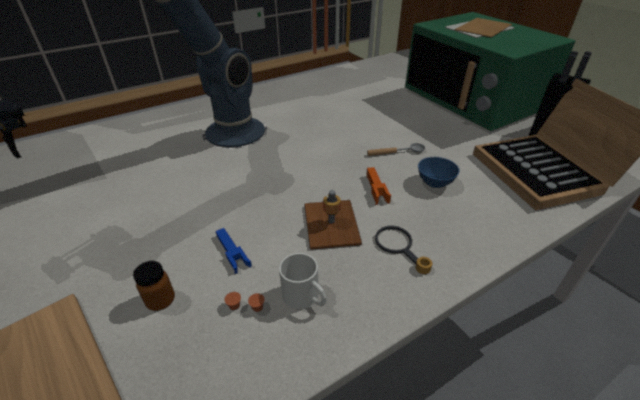

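View pics/top0.png

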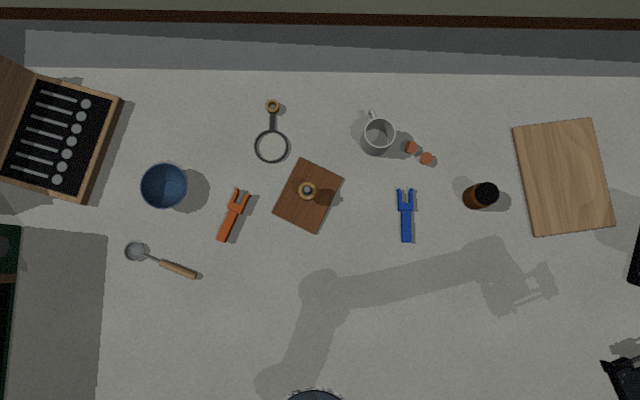

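Run:
```python
import cv2
a=cv2.imread("pics/top0.png");b=cv2.imread("pics/scene0.png")
c=a[140:260,200:360];cv2.imwrite("pics/c1.png",cv2.resize(c,None,fx=5,fy=5,interpolation=cv2.INTER_CUBIC))
c=b[150:270,290:450];cv2.imwrite("pics/c2.png",cv2.resize(c,None,fx=5,fy=5,interpolation=cv2.INTER_CUBIC))
```

```text
(no output)
```

View pics/c1.png

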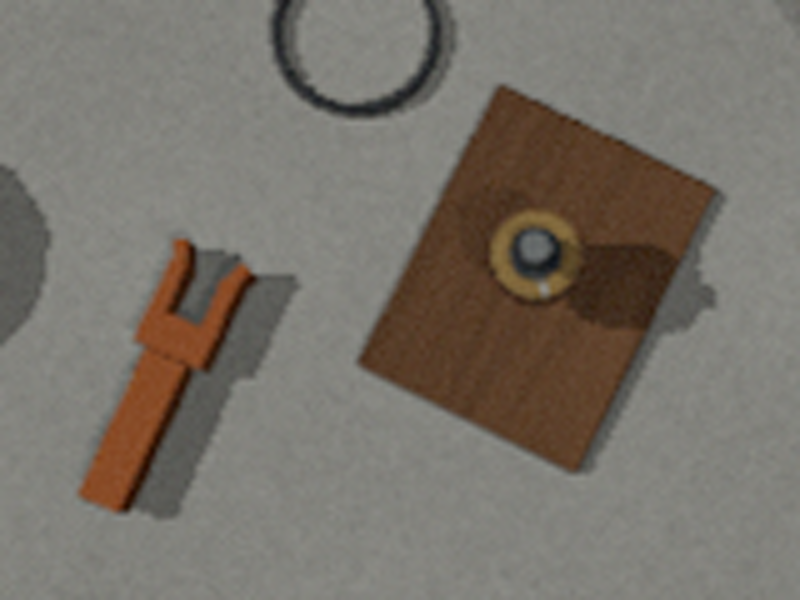

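View pics/c2.png

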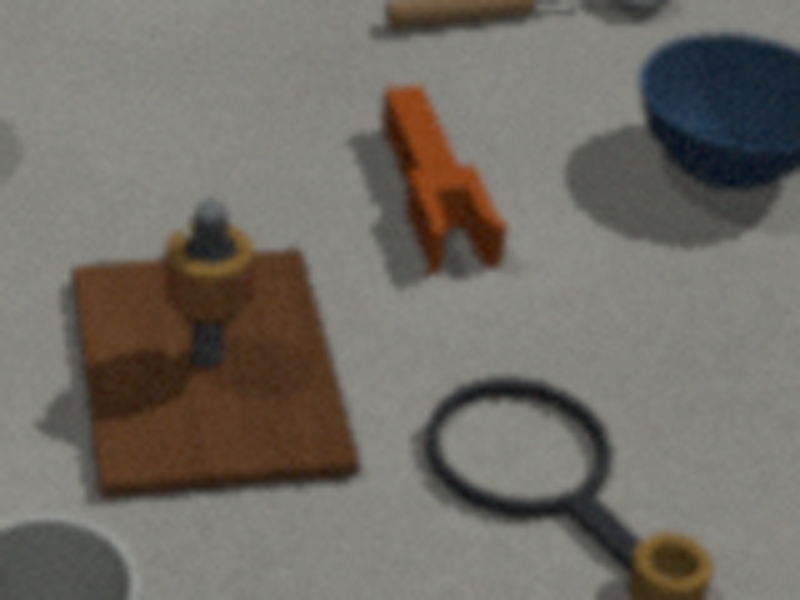

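```bash
cat > h.py <<'E'
import numpy as np,cv2
from scipy.optimize import least_squares
from rig import r,cams
P={n:cams.camera_params(n) for n in("scene","top")}
def K(n):
    p=P[n];return np.array([[p["fx"],0,p["cx"]],[0,p["fy"],p["cy"]],[0,0,1]])
def proj(n,X):
    p=P[n];return cv2.projectPoints(np.float64(X).reshape(-1,1,3),p["rvec"],p["tvec"],K(n),None)[0].reshape(-1,2)
def back(n,uv,z):
    p=P[n];R=cv2.Rodrigues(p["rvec"])[0];o=-R.T@p["tvec"]
    out=[]
    for u in np.reshape(uv,(-1,2)):
        d=R.T@np.linalg.inv(K(n))@[u[0],u[1],1];out.append(o+d*(z-o[2])/d[2])
    return np.array(out)
def c(pts,ox,oy,s=5): return np.float64(pts)/s+[ox-.0,oy] - (s-1)/(2*s)
E
python3 - <<'E'
from h import *
T=lambda p:c(p,200,140)
S=lambda p:c(p,290,150)
f=back("top",T([(502,86),(718,190),(580,470),(360,362)]),.012);print("foot",f,f.mean(0))
e=np.roll(f,-1,0)-f;print(np.degrees(np.arctan2(e[:,1],e[:,0])),np.linalg.norm(e,axis=1))
g=back("scene",S([(75,268),(302,252),(355,470),(100,492)]),.012);print("foot scene",g.mean(0))
print("rod tip top",back("top",T([(537,245)]),.112),"scene",back("scene",S([(211,205)]),.112))
sp=back("top",T([(80,493),(126,511),(207,370),(252,268),(182,240),(137,338)]),.03);print(sp)
M=np.array([(-112,12),(-112,-12),(-28,-19),(30,-19),(30,19),(-28,19)])/1000
def fit(q,M):
    def res(v):
        R=np.array([[np.cos(v[2]),-np.sin(v[2])],[np.sin(v[2]),np.cos(v[2])]])
        return (M@R.T+v[:2]-q).ravel()
    s=least_squares(res,[q[:,0].mean(),q[:,1].mean(),-.3]);return s.x,s.fun*1000
print(fit(sp[:,:2],M))
ss=back("scene",S([(387,93),(421,89),(435,238),(503,228),(412,180),(470,168)]),.03);print(ss)
E
```

```text
foot [[ 7.00666776e-01  4.38290963e-02  1.20000000e-02]
 [ 6.45838378e-01 -7.17428871e-02  1.20000000e-02]
 [ 4.96603475e-01 -1.36701223e-04  1.20000000e-02]
 [ 5.51706902e-01  1.15797467e-01  1.20000000e-02]] [0.59870388 0.02193674 0.012     ]
[-115.38008709  154.3672848    64.57829268  -25.78701426] [0.12791809 0.16552493 0.12836323 0.16543425]
foot scene [0.60292525 0.02108016 0.012     ]
rod tip top [[0.59908359 0.02283778 0.112     ]] scene [[0.5980665 0.0249029 0.112    ]]
[[0.4810131  0.25495973 0.03      ]
 [0.47215118 0.23119953 0.03      ]
 [0.54479286 0.19253888 0.03      ]
 [0.59811278 0.17113965 0.03      ]
 [0.61230833 0.2078375  0.03      ]
 [0.5608937  0.22909835 0.03      ]]
(array([ 0.57873013,  0.20037248, -0.39441391]), array([-1.07262328, -0.47067008, -1.43311518,  1.1322047 ,  0.7859841 ,
        1.05186505,  1.01293649,  0.16359493,  1.41952975, -1.4518234 ,
       -0.71271184, -0.42517122]))
[[0.47630919 0.23378363 0.03      ]
 [0.48398129 0.25372664 0.03      ]
 [0.6014405  0.17108009 0.03      ]
 [0.61463906 0.20819491 0.03      ]
 [0.55311318 0.19289193 0.03      ]
 [0.56195702 0.22796877 0.03      ]]
```

```bash
cat >> h.py <<'E'
from scipy.spatial.transform import Rotation as Ro
def rot(): 
    s=r.read_state();return Ro.from_euler('xyz',s["ee_rot"]).as_matrix(),s
def st():
    R,s=rot();print("t",s["clock"],"tcp",s["ee_pos"].round(4),"pinch",(s["ee_pos"]-R[:,0]*r.pinch_z).round(4),"F",s["force"].round(2),"M",s["moment"].round(3),"g",s["gripper_width"]*87);print(R.round(3).tolist(),"q7",s["q"][6].round(3))
def go(pinch,yawz=None):
    """print tool-frame shift (mm) and turn (rotvec tool) to reach pinch pos with x down and tool z heading yawz"""
    R,s=rot()
    if yawz is None: yawz=np.arctan2(R[1,2],R[0,2])
    z=np.array([np.cos(yawz),np.sin(yawz),0]);x=np.array([0,0,-1.]);G=np.stack([x,np.cross(z,x),z],1)
    tcp=np.array(pinch)+x*r.pinch_z
    d=tcp-s["ee_pos"]
    print("tool shift mm",(R.T@d*1000).round(1),"goal-frame shift",(G.T@d*1000).round(1),"rotvec",Ro.from_matrix(R.T@G).as_rotvec().round(4))
E
python3 - <<'E'
from h import *
st()
for z in (.012,.04,.045,.05,.055,.06,.08,.085,.09,.108,.116):
    p=(proj("scene",[.6,.0225,z])[0]-[290,150])*5+2;t=(proj("top",[.6,.0225,z])[0]-[200,140])*5+2;print(z,p.round(1),t.round(1))
a=np.linspace(0,6.28,200)
for z in (.045,.05,.055,.06,.08,.085,.09):
    C=np.stack([.6+.022*np.cos(a),.0225+.022*np.sin(a),0*a+z],1);p=(proj("scene",C)-[290,150])*5+2;print(z,"ymin/max",p[:,1].min(),p[:,1].max(),"x",p[:,0].min(),p[:,0].max())
for y in (-.394+np.pi/2,-.394-np.pi/2): go([.508,.230,.05],y)
im=cv2.imread("pics/scene0.png")[185:230,310:350];cv2.imwrite("pics/c3.png",cv2.resize(im,None,fx=12,fy=12,interpolation=cv2.INTER_CUBIC))
E
```

```text
t 0.1 tcp [ 0.2457 -0.6281  0.2216] pinch [ 0.2457 -0.6282  0.2403] F [-0.26 -0.17 -0.5 ] M [-0.044  0.034  0.019] g 86.98501686427892
[[-0.001, 0.931, 0.364], [0.002, 0.364, -0.931], [-1.0, -0.0, -0.002]] q7 -0.082
0.012 [206.5 359.1] [539.3 273.1]
0.04 [207.2 318.9] [538.9 265.3]
0.045 [207.3 311.6] [538.8 263.8]
0.05 [207.5 304.3] [538.8 262.4]
0.055 [207.6 296.8] [538.7 260.9]
0.06 [207.7 289.4] [538.6 259.4]
0.08 [208.2 259. ] [538.3 253.4]
0.085 [208.4 251.3] [538.2 251.8]
0.09 [208.5 243.5] [538.1 250.2]
0.108 [209.  215.1] [537.8 244.4]
0.116 [209.2 202.2] [537.7 241.8]
0.045 ymin/max 283.81557605263595 340.4038909244198 x 164.40569982899416 250.3182111784285
0.05 ymin/max 276.48137939666964 333.00112455325007 x 164.38858945264496 250.58373756529375
0.055 ymin/max 269.099619401203 325.54865633555687 x 164.37136623325966 250.85101689591977
0.06 ymin/max 261.669831878238 318.0459840413614 x 164.3540290508447 251.12006658658896
0.08 ymin/max 231.46090855581048 287.52296943399654 x 164.28351776529422 252.21432545889667
0.085 ymin/max 223.7838049631075 279.76150159670266 x 164.26559343857048 252.4924964326841
0.09 ymin/max 216.05575791397965 271.9466696112107 x 164.24754810772282 252.7725472631958
tool shift mm [ 191.5  556.9 -703.3] goal-frame shift [190.3  87.2 893.1] rotvec [-2.3748e+00 -9.0000e-04 -2.1000e-03]
tool shift mm [ 191.5  556.9 -703.3] goal-frame shift [ 190.3  -87.2 -893.1] rotvec [ 7.668e-01 -1.700e-03  7.000e-04]
```

View pics/c3.png

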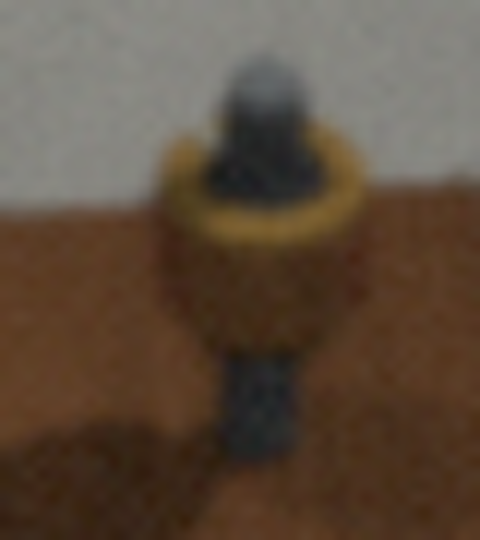

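```bash
python3 -m pendant '[{"ax":0.153,"ty":40,"tz":-45,"fingers":60},{"ax":0.153,"ty":40,"tz":-45,"fingers":60},{"ax":0.153,"ty":40,"tz":-45,"fingers":60},{"ax":0.153,"ty":40,"tz":-45,"fingers":60},{"ax":0.153,"ty":40,"tz":-45,"fingers":60}]' 20; python3 -c "
from h import *
st();go([.508,.230,.08],-.394-np.pi/2)"
```

```text
t 0.1 tcp [ 0.2457 -0.6281  0.2216] pinch [ 0.2457 -0.6282  0.2403] F [-0.26 -0.17 -0.5 ] M [-0.044  0.034  0.019] g 86.98501686427892
[[-0.001, 0.931, 0.364], [0.002, 0.364, -0.931], [-1.0, -0.0, -0.002]] q7 -0.082
tool shift mm [ 161.5  556.9 -703.4] goal-frame shift [ 160.3  -87.2 -893.1] rotvec [ 7.668e-01 -1.700e-03  7.000e-04]invalid input at $[0]: expected keys ax, ay, az, tx, ty, tz, fingers
```

All keys are required.

```bash
python3 -m pendant '[{"ax":0.153,"ay":0,"az":0,"tx":0,"ty":40,"tz":-45,"fingers":60},{"ax":0.153,"ay":0,"az":0,"tx":0,"ty":40,"tz":-45,"fingers":60},{"ax":0.153,"ay":0,"az":0,"tx":0,"ty":40,"tz":-45,"fingers":60},{"ax":0.153,"ay":0,"az":0,"tx":0,"ty":40,"tz":-45,"fingers":60},{"ax":0.153,"ay":0,"az":0,"tx":0,"ty":40,"tz":-45,"fingers":60}]' 20; python3 -c "
from h import *
st();go([.508,.230,.08],-.394-np.pi/2)"
```

```text
clock: 0.72
ee_pos: [0.4265, -0.3958, 0.2186]
ee_rot: [-1.72, 1.565, 2.562]
force: [0.3, -1.0, 0.2]
gripper_width: 0.693
t 0.725 tcp [ 0.4265 -0.3958  0.2186] pinch [ 0.4266 -0.3958  0.2373] F [ 0.34 -1.    0.21] M [ 0.001 -0.028 -0.064] g 60.300392457627915
[[-0.005, 0.909, -0.417], [0.003, -0.417, -0.909], [-1.0, -0.006, -0.001]] q7 -1.328
tool shift mm [ 158.9 -186.1 -602.6] goal-frame shift [ 157.3 -165.  -609.1] rotvec [-0.0364 -0.001   0.0058]
```

```bash
python3 -m pendant '[{"ax":0,"ay":0,"az":0,"tx":10,"ty":-15,"tz":-60,"fingers":60},{"ax":0,"ay":0,"az":0,"tx":10,"ty":-15,"tz":-60,"fingers":60},{"ax":0,"ay":0,"az":0,"tx":10,"ty":-15,"tz":-60,"fingers":60},{"ax":0,"ay":0,"az":0,"tx":10,"ty":-15,"tz":-60,"fingers":60},{"ax":0,"ay":0,"az":0,"tx":10,"ty":-15,"tz":-60,"fingers":60}]'; python3 -m pendant '[{"ax":0,"ay":0,"az":0,"tx":10,"ty":-15,"tz":-60,"fingers":60},{"ax":0,"ay":0,"az":0,"tx":10,"ty":-15,"tz":-60,"fingers":60},{"ax":0,"ay":0,"az":0,"tx":10,"ty":-15,"tz":-60,"fingers":60},{"ax":0,"ay":0,"az":0,"tx":10,"ty":-15,"tz":-60,"fingers":60},{"ax":0,"ay":0,"az":0,"tx":10,"ty":-15,"tz":-60,"fingers":60}]'; python3 -c "
from h import *
st();go([.508,.230,.08],-.394-np.pi/2)"
```

```text
clock: 1.35
ee_pos: [0.4852, -0.0928, 0.169]
ee_rot: [-1.924, 1.568, 2.358]
force: [1.0, 0.7, 0.0]
gripper_width: 0.69
clock: 1.98
ee_pos: [0.5403, 0.2105, 0.1188]
ee_rot: [-1.55, 1.568, 2.731]
force: [1.4, 0.1, -0.2]
gripper_width: 0.686
t 1.975 tcp [0.5403 0.2105 0.1188] pinch [0.5403 0.2105 0.1375] F [ 1.37  0.06 -0.18] M [-0.009 -0.046 -0.03 ] g 59.6779653348964
[[-0.003, 0.908, -0.418], [0.001, -0.418, -0.908], [-1.0, -0.003, 0.0]] q7 -2.58
tool shift mm [ 57.6 -37.3  -4.2] goal-frame shift [ 57.5 -37.3  -5.6] rotvec [-0.0373  0.      0.0028]
```

```bash
for i in 1 2 3; do python3 -m pendant '[{"ax":-0.187,"ay":0,"az":0,"tx":0,"ty":0,"tz":0,"fingers":60},{"ax":-0.187,"ay":0,"az":0,"tx":0,"ty":0,"tz":0,"fingers":60},{"ax":-0.187,"ay":0,"az":0,"tx":0,"ty":0,"tz":0,"fingers":60},{"ax":-0.187,"ay":0,"az":0,"tx":0,"ty":0,"tz":0,"fingers":60},{"ax":-0.187,"ay":0,"az":0,"tx":0,"ty":0,"tz":0,"fingers":60}]'; done; python3 -c "
from h import *
st();go([.508,.230,.08],-.394+np.pi/2)"
```

```text
clock: 2.6
ee_pos: [0.5369, 0.2191, 0.1155]
ee_rot: [-2.377, 1.562, 2.847]
force: [0.3, -0.3, 1.0]
gripper_width: 0.688
clock: 3.22
ee_pos: [0.5356, 0.2177, 0.1134]
ee_rot: [-3.056, 1.559, 3.106]
force: [-0.4, 0.5, 0.2]
gripper_width: 0.689
clock: 3.85
ee_pos: [0.5345, 0.2158, 0.1113]
ee_rot: [2.435, 1.555, -3.032]
force: [-0.5, -0.4, -0.1]
gripper_width: 0.689
t 3.85 tcp [0.5345 0.2158 0.1113] pinch [0.5347 0.2159 0.13  ] F [-0.53 -0.37 -0.09] M [ 0.016 -0.105 -0.022] g 59.975084505725796
[[-0.015, -0.728, 0.685], [-0.002, 0.685, 0.728], [-1.0, 0.01, -0.012]] q7 -0.148
tool shift mm [50.4 28.5 -7.2] goal-frame shift [50.  29.9  2.9] rotvec [-0.361  -0.0099 -0.0121]
```

```bash
python3 -m pendant '[{"ax":-0.18,"ay":-0.005,"az":-0.006,"tx":10,"ty":15,"tz":0,"fingers":60},{"ax":-0.18,"ay":-0.005,"az":-0.006,"tx":10,"ty":15,"tz":2,"fingers":60},{"ax":0,"ay":0,"az":0,"tx":10,"ty":0,"tz":0,"fingers":60},{"ax":0,"ay":0,"az":0,"tx":10,"ty":0,"tz":0,"fingers":60},{"ax":0,"ay":0,"az":0,"tx":0,"ty":0,"tz":0,"fingers":60}]';  python3 -c "
from h import *
st();go([.508,.230,.023],-.394+np.pi/2)
cv2.imwrite('pics/t1.png',cv2.resize(cams.capture('top')[140:260,160:320],None,fx=5,fy=5))
cv2.imwrite('pics/s1.png',cv2.resize(cams.capture('scene')[100:220,300:460],None,fx=5,fy=5))
"
```

```text
clock: 4.47
ee_pos: [0.5124, 0.2336, 0.0682]
ee_rot: [2.671, 1.569, -2.434]
force: [-0.5, -0.2, -0.2]
gripper_width: 0.689
t 4.475 tcp [0.5124 0.2336 0.0682] pinch [0.5125 0.2336 0.0869] F [-0.51 -0.18 -0.24] M [ 0.062 -0.154 -0.012] g 59.93639852103496
[[-0.002, -0.924, 0.383], [-0.001, 0.383, 0.924], [-1.0, 0.001, -0.002]] q7 0.058
tool shift mm [63.9  2.7 -4.9] goal-frame shift [63.9  2.7 -5. ] rotvec [ 0.0012 -0.0019 -0.001 ]
```

View pics/t1.png

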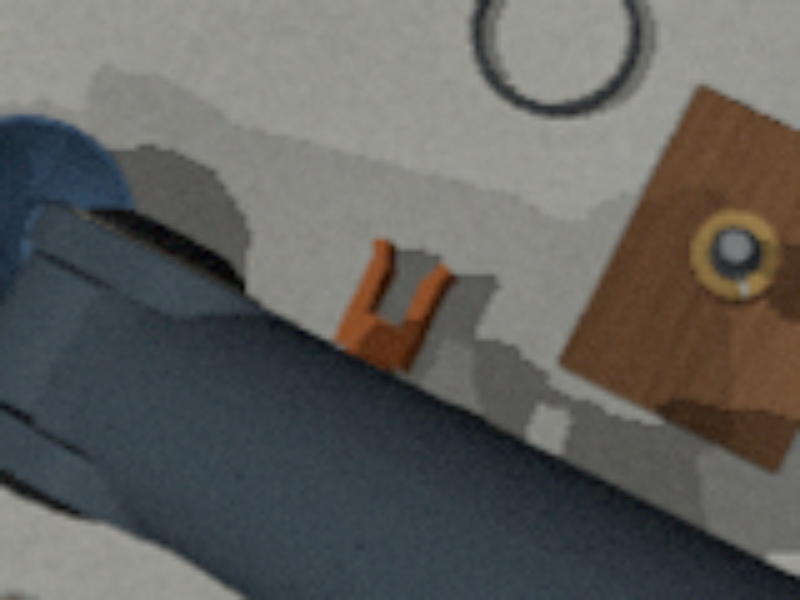

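View pics/s1.png

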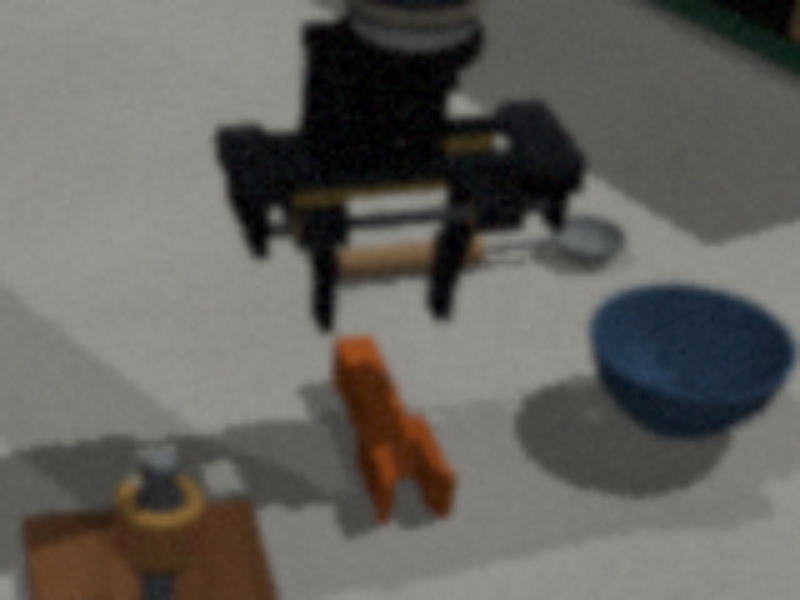

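```bash
python3 -m pendant '[{"ax":0,"ay":0,"az":0,"tx":15,"ty":3,"tz":-5,"fingers":60},{"ax":0,"ay":0,"az":0,"tx":15,"ty":0,"tz":0,"fingers":60},{"ax":0,"ay":0,"az":0,"tx":15,"ty":0,"tz":0,"fingers":60},{"ax":0,"ay":0,"az":0,"tx":15,"ty":0,"tz":0,"fingers":60},{"ax":0,"ay":0,"az":0,"tx":5,"ty":0,"tz":0,"fingers":60}]';  python3 -c "
from h import *
st();go([.508,.230,.0225],-.394+np.pi/2)
"
```

```text
clock: 5.2
ee_pos: [0.5083, 0.2298, 0.0002]
ee_rot: [-2.692, 1.569, -1.515]
force: [-10.0, -9.6, 42.4]
gripper_width: 0.69
t 5.2 tcp [5.083e-01 2.298e-01 2.000e-04] pinch [0.5083 0.2298 0.0189] F [-10.    -9.61  42.43] M [-1.658  2.277  0.003] g 60.06802548721518
[[0.0, -0.923, 0.384], [-0.002, 0.384, 0.923], [-1.0, -0.001, -0.002]] q7 -0.026
tool shift mm [-3.6  0.4  0.1] goal-frame shift [-3.6  0.4  0.1] rotvec [-0.0003 -0.0016  0.0008]
```

```bash
python3 -m pendant '[{"ax":0,"ay":0,"az":0,"tx":-4,"ty":0,"tz":0,"fingers":60},{"ax":0,"ay":0,"az":0,"tx":-0.5,"ty":0,"tz":0,"fingers":60},{"ax":0,"ay":0,"az":0,"tx":0,"ty":0,"tz":0,"fingers":10},{"ax":0,"ay":0,"az":0,"tx":0,"ty":0,"tz":0,"fingers":10},{"ax":0,"ay":0,"az":0,"tx":0,"ty":0,"tz":0,"fingers":10}]' 25;  python3 -c "
from h import *
st();go([.508,.230,.0225],-.394+np.pi/2)
"
```

```text
clock: 5.82
ee_pos: [0.5086, 0.2303, 0.0046]
ee_rot: [-2.192, 1.57, -1.015]
force: [-0.9, -0.3, -0.3]
gripper_width: 0.432
t 5.825 tcp [0.5086 0.2303 0.0046] pinch [0.5086 0.2304 0.0233] F [-0.89 -0.31 -0.26] M [ 0.082 -0.158 -0.043] g 37.55887056492574
[[0.001, -0.923, 0.384], [-0.001, 0.384, 0.923], [-1.0, -0.001, -0.001]] q7 -0.021
tool shift mm [ 0.8  0.4 -0.5] goal-frame shift [ 0.8  0.4 -0.5] rotvec [-0.     -0.0007  0.001 ]
```

```bash
python3 -m pendant '[{"ax":0,"ay":0,"az":0,"tx":0,"ty":0,"tz":0,"fingers":10},{"ax":0,"ay":0,"az":0,"tx":0,"ty":0,"tz":0,"fingers":10},{"ax":0,"ay":0,"az":0,"tx":0,"ty":0,"tz":0,"fingers":10},{"ax":0,"ay":0,"az":0,"tx":0,"ty":0,"tz":0,"fingers":10},{"ax":0,"ay":0,"az":0,"tx":0,"ty":0,"tz":0,"fingers":10}]' 25;  python3 -c "
from h import *
st()
"
```

```text
clock: 6.45
ee_pos: [0.5086, 0.2304, 0.0046]
ee_rot: [-1.964, 1.57, -0.787]
force: [-0.4, -0.6, -0.1]
gripper_width: 0.271
t 6.45 tcp [0.5086 0.2304 0.0046] pinch [0.5086 0.2304 0.0233] F [-0.39 -0.6  -0.13] M [ 0.046 -0.163  0.005] g 23.570037301953406
[[0.001, -0.923, 0.384], [-0.001, 0.384, 0.923], [-1.0, -0.001, -0.0]] q7 -0.021
```

```bash
python3 -m pendant '[{"ax":0,"ay":0,"az":0,"tx":-12,"ty":0,"tz":0,"fingers":10},{"ax":0,"ay":0,"az":0,"tx":-12,"ty":0,"tz":0,"fingers":10},{"ax":0,"ay":0,"az":0,"tx":-10,"ty":0,"tz":0,"fingers":10},{"ax":0,"ay":0,"az":0,"tx":0,"ty":0,"tz":0,"fingers":10},{"ax":0,"ay":0,"az":0,"tx":0,"ty":0,"tz":0,"fingers":10}]' 25;  python3 -c "
from h import *
st();go([.4588,.0814,.056])
cv2.imwrite('pics/s2.png',cv2.resize(cams.capture('scene')[100:220,300:460],None,fx=5,fy=5))
"
```

```text
clock: 7.08
ee_pos: [0.5085, 0.2302, 0.0414]
ee_rot: [-1.979, 1.569, -0.802]
force: [0.7, -0.5, -0.5]
gripper_width: 0.278
t 7.075 tcp [0.5085 0.2302 0.0414] pinch [0.5085 0.2302 0.0601] F [ 0.69 -0.49 -0.45] M [ 0.068 -0.13  -0.036] g 24.196891564527913
[[0.001, -0.923, 0.384], [-0.001, 0.384, 0.923], [-1.0, -0.001, -0.001]] q7 0.023
tool shift mm [   4.2  -11.2 -156.4] goal-frame shift [   4.1  -11.2 -156.5] rotvec [ 0.     -0.0006  0.0014]
```

View pics/s2.png

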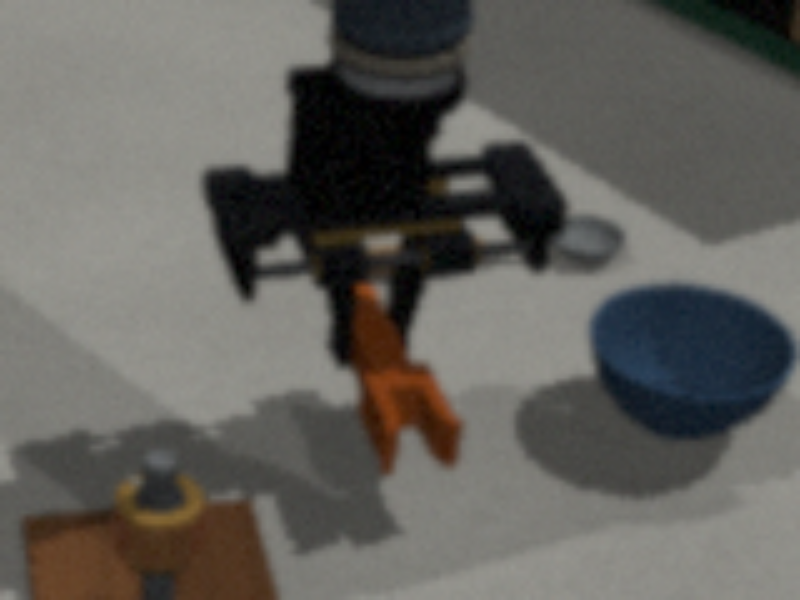

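```bash
python3 -m pendant '[{"ax":0,"ay":0,"az":0,"tx":0,"ty":-3,"tz":-37,"fingers":10},{"ax":0,"ay":0,"az":0,"tx":0,"ty":-3,"tz":-37,"fingers":10},{"ax":0,"ay":0,"az":0,"tx":0,"ty":-3,"tz":-37,"fingers":10},{"ax":0,"ay":0,"az":0,"tx":0,"ty":-2,"tz":-37,"fingers":10},{"ax":0,"ay":0,"az":0,"tx":0,"ty":0,"tz":0,"fingers":10}]' 25;  python3 -c "
from h import *
st();go([.4588,.0814,.040],-.394+np.pi/2)
cv2.imwrite('pics/s3.png',cv2.resize(cams.capture('scene')[120:270,250:450],None,fx=4,fy=4))
cv2.imwrite('pics/t3.png',cv2.resize(cams.capture('top')[130:280,200:400],None,fx=4,fy=4))
"
```

```text
clock: 7.75
ee_pos: [0.4595, 0.0858, 0.0396]
ee_rot: [2.273, 1.569, -2.832]
force: [-0.4, -0.9, -1.0]
gripper_width: 0.274
t 7.75 tcp [0.4595 0.0858 0.0396] pinch [0.4595 0.0858 0.0583] F [-0.39 -0.88 -1.01] M [ 0.104 -0.139 -0.004] g 23.827452710109007
[[-0.002, -0.924, 0.383], [-0.001, 0.383, 0.924], [-1.0, 0.002, -0.001]] q7 0.205
tool shift mm [18.3 -1.1 -4.3] goal-frame shift [18.3 -1.1 -4.3] rotvec [ 0.001  -0.0014 -0.0016]
```

View pics/s3.png

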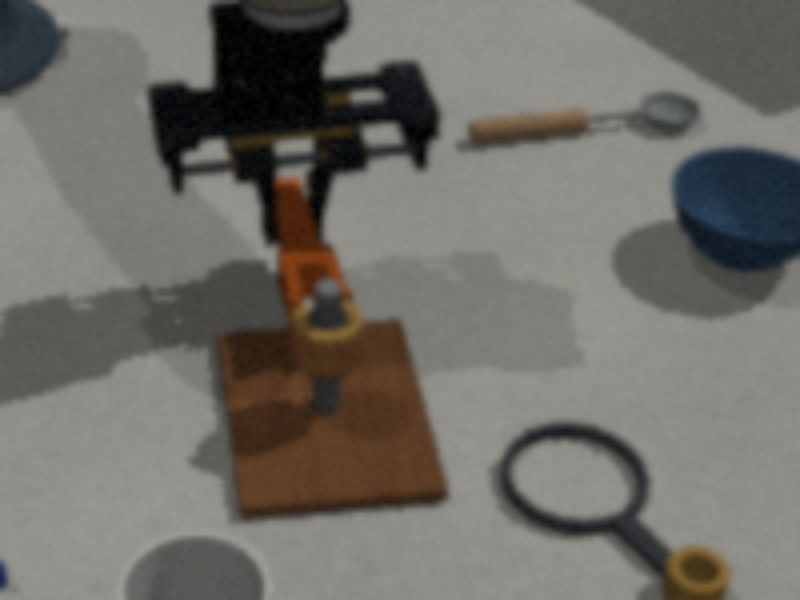

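View pics/t3.png

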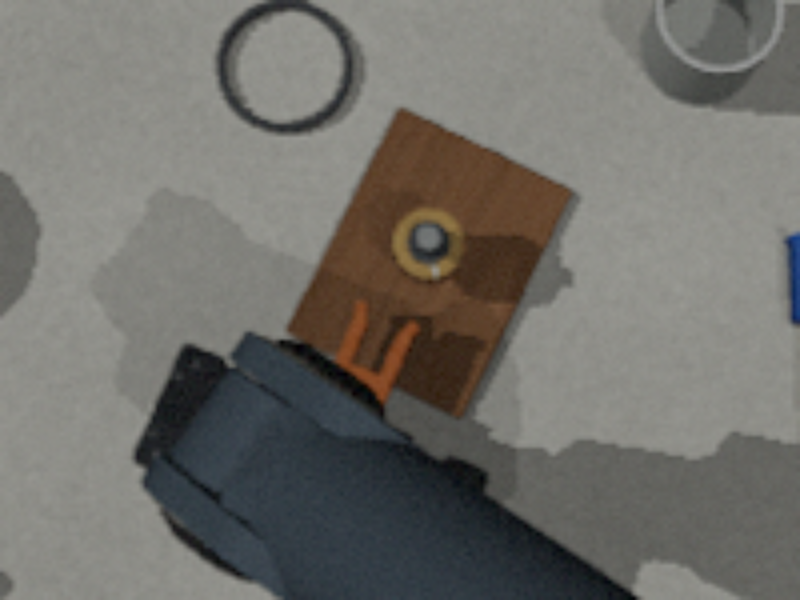

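```bash
python3 -c "
from h import *
t=back('top',c([(361,303),(415,324)],200,130,4),.065);print(t,t.mean(0))
d=np.array([np.cos(-.394),np.sin(-.394)]);n=np.array([-d[1],d[0]])
for rod in([.5990,.0222],[.6,.0235]): e=np.array(rod)-t.mean(0)[:2];print('along',e@d,'lateral(+tool z)',e@n)
print((t[0]-t[1])[:2]@d)
print(back('top',c([(428,240)],200,130,4),.112))
"
```

```text
[[0.56360803 0.06550017 0.065     ]
 [0.55085993 0.03160953 0.065     ]] [0.55723398 0.04855485 0.065     ]
along 0.04868317462256218 lateral(+tool z) -0.008302219021421652
along 0.049107505033560005 lateral(+tool z) -0.006717938837141605
-0.0012387524807900094
[[0.59658826 0.02370028 0.112     ]]
```

```bash
python3 -m pendant '[{"ax":0,"ay":0,"az":0,"tx":8,"ty":0,"tz":-3,"fingers":10},{"ax":0,"ay":0,"az":0,"tx":6,"ty":0,"tz":-3,"fingers":10},{"ax":0,"ay":0,"az":0,"tx":2,"ty":0,"tz":0,"fingers":10},{"ax":0,"ay":0,"az":0,"tx":0,"ty":0,"tz":0,"fingers":10},{"ax":0,"ay":0,"az":0,"tx":0,"ty":0,"tz":0,"fingers":10}]' 25;  python3 -c "
from h import *
st()
cv2.imwrite('pics/s4.png',cv2.resize(cams.capture('scene')[180:240,300:380],None,fx=10,fy=10,interpolation=2))
cv2.imwrite('pics/t4.png',cv2.resize(cams.capture('top')[175:235,270:350],None,fx=10,fy=10,interpolation=2))
"
```

```text
clock: 8.48
ee_pos: [0.4595, 0.0874, 0.0234]
ee_rot: [0.107, 1.565, 1.293]
force: [0.6, 0.6, -0.3]
gripper_width: 0.275
t 8.475 tcp [0.4595 0.0874 0.0234] pinch [0.4595 0.0872 0.0421] F [ 0.64  0.64 -0.34] M [ 0.042 -0.116 -0.01 ] g 23.935487900071653
[[0.002, -0.927, 0.375], [0.006, 0.375, 0.927], [-1.0, 0.001, 0.006]] q7 0.181
```

View pics/s4.png

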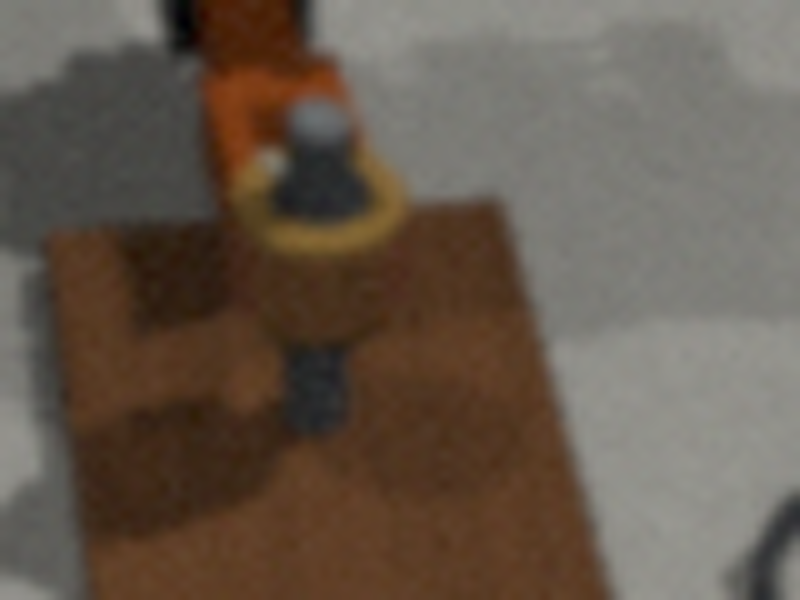

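View pics/t4.png

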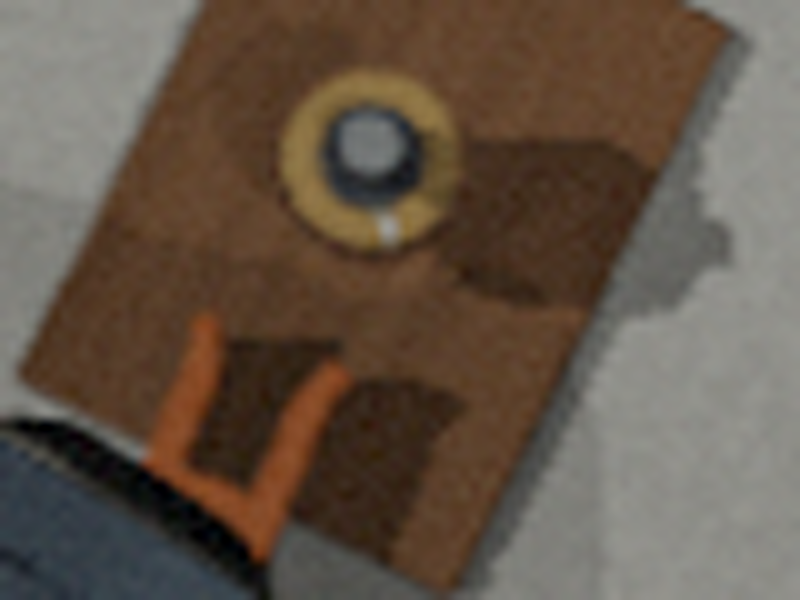

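```bash
python3 -c "
from h import *
print(r.read_state()['q'].round(3))
t=back('top',c([(207,322),(340,372)],270,175,10),.049);print(t,t.mean(0))
d=np.array([np.cos(-.394),np.sin(-.394)]);n=np.array([-d[1],d[0]])
for rod in([.5990,.0222],[.6,.0235]): e=np.array(rod)-t.mean(0)[:2];print('along',e@d,'lateral(+tool z)',e@n)
go([.469,.0772,.0405],-.394+np.pi/2)
"
```

```text
[ 0.476  0.638 -0.963  2.146  0.783  0.758  0.181]
[[0.56197828 0.06532476 0.049     ]
 [0.54966791 0.03142978 0.049     ]] [0.55582309 0.04837727 0.049     ]
along 0.04991779409573684 lateral(+tool z) -0.007596625237249044
along 0.05034212450673466 lateral(+tool z) -0.0060123450529689995
tool shift mm [  1.7 -12.5  -5.8] goal-frame shift [  1.7 -12.5  -5.6] rotvec [ 0.0093  0.0059 -0.0005]
```

```bash
python3 -m pendant '[{"ax":0.009,"ay":0.006,"az":0,"tx":0,"ty":-5,"tz":-4,"fingers":10},{"ax":0,"ay":0,"az":0,"tx":0,"ty":-5,"tz":-3,"fingers":10},{"ax":0,"ay":0,"az":0,"tx":0,"ty":0,"tz":0,"fingers":10},{"ax":0,"ay":0,"az":0,"tx":0,"ty":0,"tz":0,"fingers":10},{"ax":0,"ay":0,"az":0,"tx":0,"ty":0,"tz":0,"fingers":10}]' 25;  python3 -c "
from h import *
st()
print(r.read_state()['q'].round(3))
go([.469,.0772,.0365],-.394+np.pi/2)
"
```

```text
clock: 9.2
ee_pos: [0.4671, 0.0758, 0.0237]
ee_rot: [-2.624, 1.57, -1.449]
force: [-0.4, -0.9, -0.9]
gripper_width: 0.273
t 9.2 tcp [0.4671 0.0758 0.0237] pinch [0.4671 0.0758 0.0424] F [-0.38 -0.86 -0.93] M [ 0.07  -0.096 -0.018] g 23.717664004607137
[[0.0, -0.923, 0.385], [-0.0, 0.385, 0.923], [-1.0, -0.0, -0.0]] q7 0.199
[ 0.492  0.643 -0.957  2.132  0.782  0.77   0.199]
tool shift mm [ 5.9 -1.3  2. ] goal-frame shift [ 5.9 -1.3  2. ] rotvec [-0.0014 -0.0004  0.0002]
```

```bash
python3 -m pendant '[{"ax":0,"ay":0,"az":0,"tx":2,"ty":-3,"tz":0,"fingers":10},{"ax":0,"ay":0,"az":0,"tx":2,"ty":-3,"tz":0,"fingers":10},{"ax":0,"ay":0,"az":0,"tx":0,"ty":0,"tz":0,"fingers":10},{"ax":0,"ay":0,"az":0,"tx":0,"ty":0,"tz":0,"fingers":10},{"ax":0,"ay":0,"az":0,"tx":0,"ty":0,"tz":0,"fingers":10}]' 25;  python3 -c "
from h import *
st()
cv2.imwrite('pics/s5.png',cv2.resize(cams.capture('scene')[180:240,300:380],None,fx=10,fy=10,interpolation=2))
cv2.imwrite('pics/t5.png',cv2.resize(cams.capture('top')[175:235,270:350],None,fx=10,fy=10,interpolation=2))
"
```

```text
clock: 9.82
ee_pos: [0.4728, 0.0735, 0.0193]
ee_rot: [2.911, 1.57, -2.197]
force: [0.3, -0.8, -1.0]
gripper_width: 0.274
t 9.825 tcp [0.4728 0.0735 0.0193] pinch [0.4728 0.0735 0.038 ] F [ 0.32 -0.8  -1.03] M [ 0.106 -0.081  0.023] g 23.85333655417135
[[-0.0, -0.923, 0.385], [-0.0, 0.385, 0.923], [-1.0, 0.0, -0.0]] q7 0.202
```

View pics/s5.png

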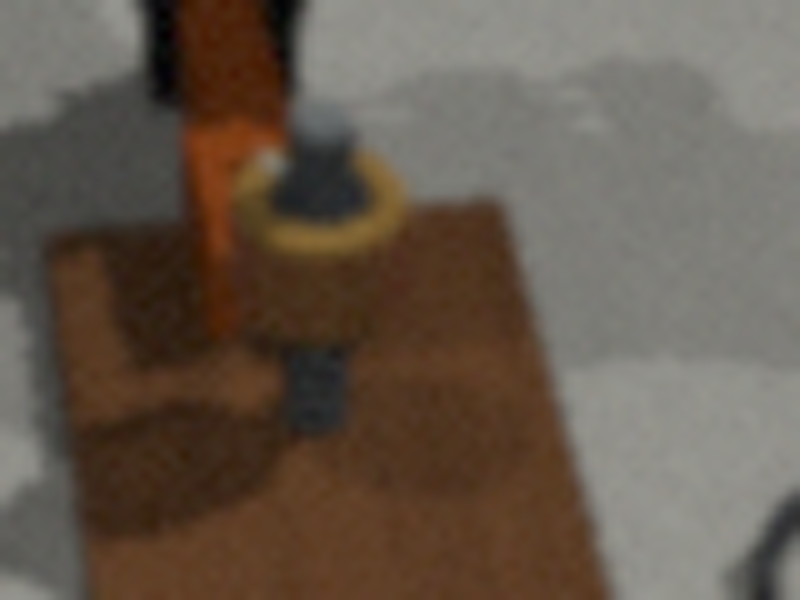

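View pics/t5.png

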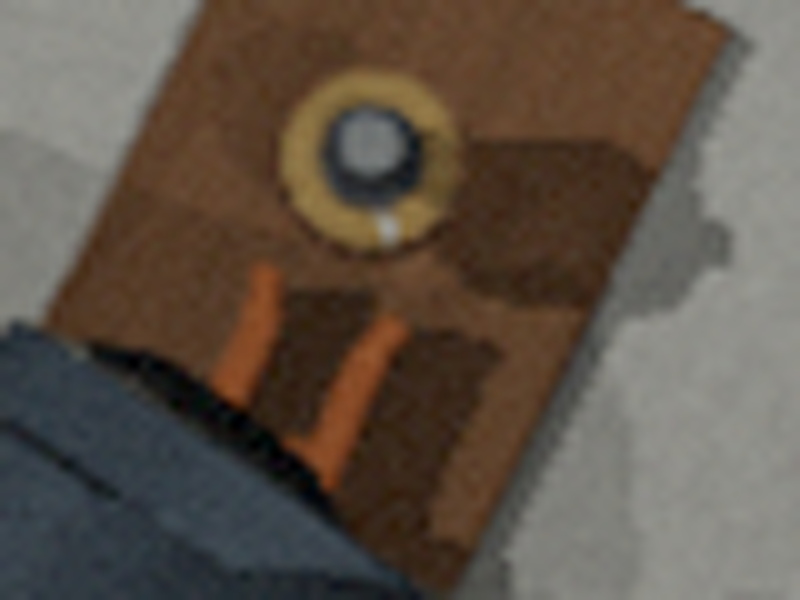

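```bash
python3 -c "
from h import *
t=back('top',c([(265,272),(396,325)],270,175,10),.0447);print(t.mean(0))
d=np.array([np.cos(-.394),np.sin(-.394)]);n=np.array([-d[1],d[0]])
for rod in([.5990,.0222],[.6,.0235]): e=np.array(rod)-t.mean(0)[:2];print('along',e@d,'lateral(+tool z)',e@n)
# rod base/tip in top image at this crop
print('rod base in scene',back('scene',c([(317,430)],300,180,10),.012), 'tip',back('scene',c([(320,112)],300,180,10),.112))
print('rod tip top cam',back('top',c([(370,143)],270,175,10),.112))
# collar outer circle top
print('collar top-face',back('top',c([(371,158)],270,175,10),.087),back('scene',c([(320,200)],300,180,10),.087))
# predict scene: left prong outer edge lower tip at current estimate
tip=t.mean(0)[:2]
for off in(-.019,.019):
  for z in(.0147,.0447):
    q=tip+n*off; print(off,z,((proj('scene',[*q,z])[0]-[300,180])*10+4.5).round(0))
tp=np.array([.4728,.0735])+108e-3*d; print('pose-predicted tip mid',tp)
"
```

```text
[0.56889531 0.03422627 0.0447    ]
along 0.032414800730457966 lateral(+tool z) 0.0004519120020490738
along 0.032839131141455785 lateral(+tool z) 0.00203619218632912
rod base in scene [[0.60412956 0.02085516 0.012     ]] tip [[0.59823647 0.02405655 0.112     ]]
rod tip top cam [[0.5984634  0.02390645 0.112     ]]
collar top-face [[0.59870174 0.023911   0.087     ]] [[0.60139287 0.02238272 0.087     ]]
-0.019 0.0147 [217. 337.]
-0.019 0.0447 [216. 251.]
0.019 0.0147 [356. 321.]
0.019 0.0447 [358. 235.]
pose-predicted tip mid [0.57252514 0.03204042]
```

```bash
python3 -m pendant '[{"ax":0,"ay":0,"az":0,"tx":0,"ty":-8,"tz":1.5,"fingers":10},{"ax":0,"ay":0,"az":0,"tx":0,"ty":-8,"tz":0,"fingers":10},{"ax":0,"ay":0,"az":0,"tx":0,"ty":-8,"tz":0,"fingers":10},{"ax":0,"ay":0,"az":0,"tx":0,"ty":0,"tz":0,"fingers":10},{"ax":0,"ay":0,"az":0,"tx":0,"ty":0,"tz":0,"fingers":10}]' 25;  python3 -c "
from h import *
st()
cv2.imwrite('pics/s6.png',cv2.resize(cams.capture('scene')[180:240,300:380],None,fx=10,fy=10,interpolation=2))
cv2.imwrite('pics/t6.png',cv2.resize(cams.capture('top')[175:235,270:350],None,fx=10,fy=10,interpolation=2))
"
```

```text
clock: 10.55
ee_pos: [0.4978, 0.0649, 0.0193]
ee_rot: [-1.676, 1.57, -0.501]
force: [-0.4, -0.7, -1.2]
gripper_width: 0.27
t 10.55 tcp [0.4978 0.0649 0.0193] pinch [0.4978 0.0649 0.038 ] F [-0.38 -0.73 -1.18] M [ 0.044 -0.106  0.01 ] g 23.51430489109314
[[0.0, -0.923, 0.386], [-0.0, 0.386, 0.923], [-1.0, -0.0, -0.0]] q7 0.244
```

View pics/s6.png

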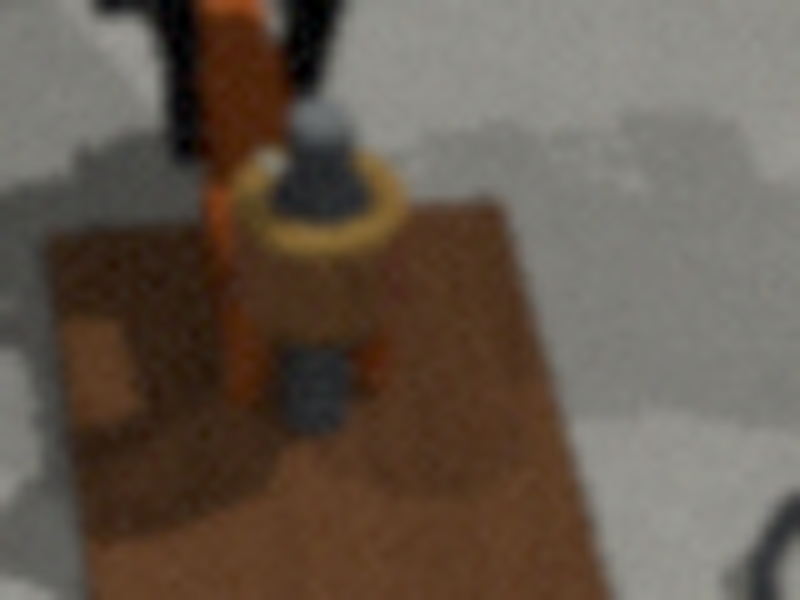

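View pics/t6.png

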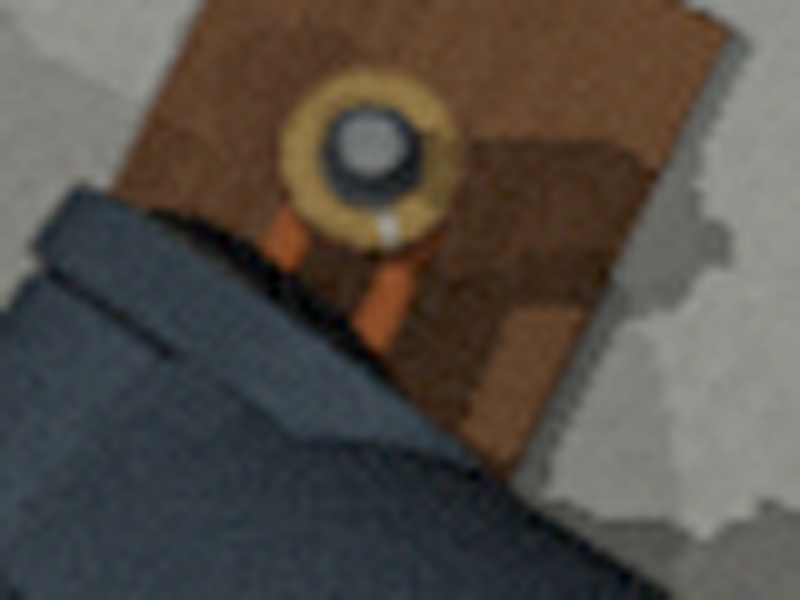

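```bash
python3 -m pendant '[{"ax":0,"ay":0,"az":0,"tx":0,"ty":-8,"tz":0,"fingers":10},{"ax":0,"ay":0,"az":0,"tx":0,"ty":-8,"tz":0,"fingers":10},{"ax":0,"ay":0,"az":0,"tx":0,"ty":-7,"tz":0,"fingers":10},{"ax":0,"ay":0,"az":0,"tx":0,"ty":0,"tz":0,"fingers":10},{"ax":0,"ay":0,"az":0,"tx":0,"ty":0,"tz":0,"fingers":10}]' 25;  python3 -c "
from h import *
st()
cv2.imwrite('pics/s7.png',cv2.resize(cams.capture('scene')[180:240,300:380],None,fx=10,fy=10,interpolation=2))
"
```

```text
clock: 11.28
ee_pos: [0.5206, 0.0553, 0.0194]
ee_rot: [-1.83, 1.57, -0.655]
force: [-0.3, 0.3, -0.8]
gripper_width: 0.273
t 11.275 tcp [0.5206 0.0553 0.0194] pinch [0.5206 0.0553 0.0381] F [-0.34  0.35 -0.84] M [ 0.087 -0.13  -0.057] g 23.770830962340426
[[0.0, -0.923, 0.386], [-0.0, 0.386, 0.923], [-1.0, -0.001, -0.0]] q7 0.284
```

View pics/s7.png

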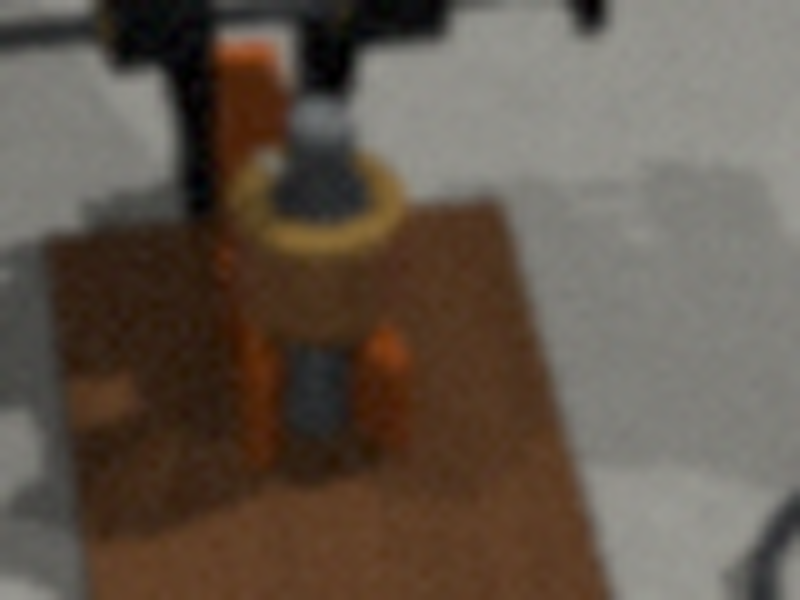

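```bash
python3 -m pendant '[{"ax":0,"ay":0,"az":0,"tx":0,"ty":-2,"tz":0,"fingers":10},{"ax":0,"ay":0,"az":0,"tx":0,"ty":-2,"tz":0,"fingers":10},{"ax":0,"ay":0,"az":0,"tx":0,"ty":-1,"tz":0,"fingers":10},{"ax":0,"ay":0,"az":0,"tx":0,"ty":-1,"tz":0,"fingers":10},{"ax":0,"ay":0,"az":0,"tx":0,"ty":0,"tz":0,"fingers":10}]' 25;  python3 -c "
from h import *
st();go([.528,.0525,.036])"
```

```text
clock: 11.95
ee_pos: [0.5261, 0.0529, 0.0194]
ee_rot: [-2.265, 1.57, -1.09]
force: [0.2, -0.5, 0.1]
gripper_width: 0.277
t 11.95 tcp [0.5261 0.0529 0.0194] pinch [0.5261 0.0529 0.0381] F [ 0.21 -0.46  0.05] M [ 0.099 -0.088  0.018] g 24.081513055332366
[[0.0, -0.923, 0.385], [-0.001, 0.385, 0.923], [-1.0, -0.001, -0.0]] q7 0.294
tool shift mm [ 2.1 -1.9  0.3] goal-frame shift [ 2.1 -1.9  0.3] rotvec [ 0.     -0.0004  0.0005]
```

```bash
python3 -m pendant '[{"ax":0,"ay":0,"az":0,"tx":0,"ty":-1,"tz":0,"fingers":10},{"ax":0,"ay":0,"az":0,"tx":0,"ty":-1,"tz":0,"fingers":10},{"ax":0,"ay":0,"az":0,"tx":0,"ty":-1,"tz":0,"fingers":10},{"ax":0,"ay":0,"az":0,"tx":0,"ty":-1,"tz":0,"fingers":10},{"ax":0,"ay":0,"az":0,"tx":0,"ty":-1,"tz":0,"fingers":10}]' 25;  python3 -c "
from h import *
st()"
```

```text
clock: 12.58
ee_pos: [0.5294, 0.0516, 0.0193]
ee_rot: [2.091, 1.568, -3.016]
force: [-4.3, 0.6, 0.7]
gripper_width: 0.27
t 12.575 tcp [0.5294 0.0516 0.0193] pinch [0.5294 0.0516 0.038 ] F [-4.35  0.58  0.66] M [ 0.305  0.508 -0.053] g 23.527477588688566
[[-0.002, -0.923, 0.384], [-0.0, 0.384, 0.923], [-1.0, 0.002, -0.001]] q7 0.302
```

```bash
python3 -m pendant '[{"ax":0,"ay":0,"az":0,"tx":1,"ty":0,"tz":0,"fingers":10},{"ax":0,"ay":0,"az":0,"tx":1,"ty":0,"tz":0,"fingers":10},{"ax":0,"ay":0,"az":0,"tx":1,"ty":0,"tz":0,"fingers":10},{"ax":0,"ay":0,"az":0,"tx":0,"ty":0,"tz":0,"fingers":10},{"ax":0,"ay":0,"az":0,"tx":0,"ty":0,"tz":0,"fingers":10}]' 25;  python3 -c "
from h import *
st()"
```

```text
clock: 13.2
ee_pos: [0.5294, 0.0517, 0.0167]
ee_rot: [2.394, 1.568, -2.712]
force: [-1.3, 0.4, 0.5]
gripper_width: 0.273
t 13.2 tcp [0.5294 0.0517 0.0167] pinch [0.5294 0.0518 0.0354] F [-1.32  0.36  0.46] M [0.153 0.196 0.022] g 23.73222355957712
[[-0.002, -0.923, 0.384], [-0.001, 0.384, 0.923], [-1.0, 0.002, -0.002]] q7 0.298
```

```bash
python3 -m pendant '[{"ax":0,"ay":0,"az":0,"tx":0.7,"ty":0,"tz":0,"fingers":10},{"ax":0,"ay":0,"az":0,"tx":0.7,"ty":0,"tz":0,"fingers":10},{"ax":0,"ay":0,"az":0,"tx":0,"ty":-1,"tz":0,"fingers":10},{"ax":0,"ay":0,"az":0,"tx":0,"ty":-1,"tz":0,"fingers":10},{"ax":0,"ay":0,"az":0,"tx":0,"ty":-1,"tz":0,"fingers":10}]' 25;  python3 -c "
from h import *
st()"
```

```text
clock: 13.82
ee_pos: [0.5294, 0.0518, 0.0166]
ee_rot: [2.32, 1.564, -2.786]
force: [-6.0, 1.1, 5.1]
gripper_width: 0.272
t 13.825 tcp [0.5294 0.0518 0.0166] pinch [0.5295 0.0518 0.0353] F [-5.99  1.14  5.12] M [ 0.298  0.722 -0.02 ] g 23.672913086918015
[[-0.007, -0.924, 0.383], [-0.002, 0.383, 0.924], [-1.0, 0.005, -0.005]] q7 0.301
```

```bash
python3 -m pendant '[{"ax":0,"ay":0,"az":0,"tx":0,"ty":0,"tz":0,"fingers":10},{"ax":0,"ay":0,"az":0,"tx":0,"ty":0,"tz":0,"fingers":42},{"ax":0,"ay":0,"az":0,"tx":0,"ty":0,"tz":0,"fingers":42},{"ax":0,"ay":0,"az":0,"tx":0,"ty":0,"tz":0,"fingers":42},{"ax":0,"ay":0,"az":0,"tx":0,"ty":0,"tz":0,"fingers":42}]' 25;
python3 -m pendant '[{"ax":0,"ay":0,"az":0,"tx":-15,"ty":0,"tz":0,"fingers":42},{"ax":0,"ay":0,"az":0,"tx":-30,"ty":0,"tz":0,"fingers":42},{"ax":0,"ay":0,"az":0,"tx":-40,"ty":10,"tz":0,"fingers":70},{"ax":0,"ay":0,"az":0,"tx":-40,"ty":20,"tz":0,"fingers":70},{"ax":0,"ay":0,"az":0,"tx":0,"ty":0,"tz":0,"fingers":70}]'; python3 -c "
from h import *
st()
cv2.imwrite('pics/s8.png',cv2.resize(cams.capture('scene')[160:260,280:400],None,fx=6,fy=6,interpolation=2))
cv2.imwrite('pics/t8.png',cv2.resize(cams.capture('top')[150:250,250:370],None,fx=6,fy=6,interpolation=2))
"
```

```text
clock: 14.45
ee_pos: [0.5321, 0.0509, 0.0167]
ee_rot: [2.717, 1.567, -2.39]
force: [-0.9, 0.3, -0.4]
gripper_width: 0.476
clock: 15.08
ee_pos: [0.5049, 0.0642, 0.149]
ee_rot: [-2.713, 1.569, -1.535]
force: [-0.5, -1.1, -0.5]
gripper_width: 0.735
t 15.075 tcp [0.5049 0.0642 0.149 ] pinch [0.5049 0.0642 0.1677] F [-0.52 -1.15 -0.47] M [ 0.052 -0.199  0.028] g 63.961190719470835
[[0.0, -0.924, 0.383], [-0.002, 0.383, 0.924], [-1.0, -0.001, -0.001]] q7 0.439
```

View pics/s8.png

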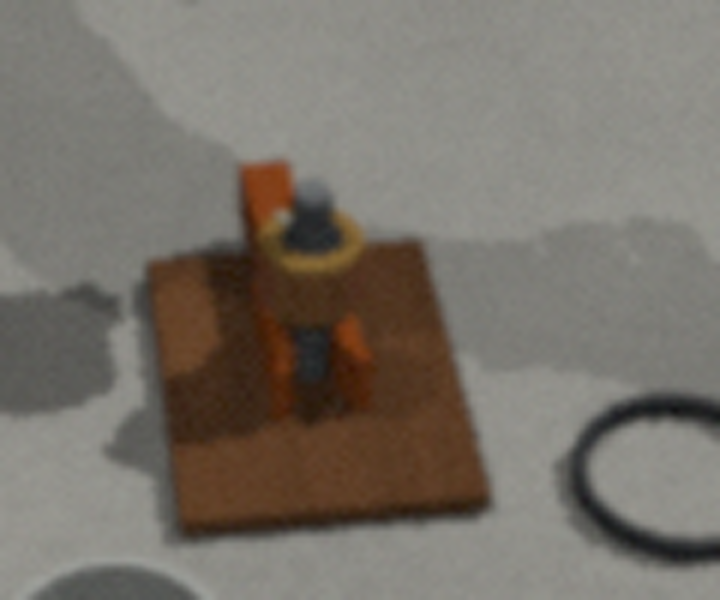

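View pics/t8.png

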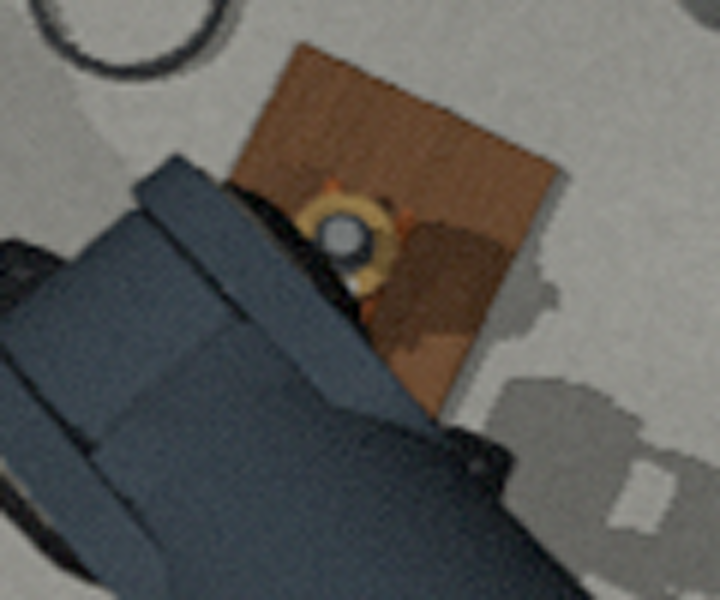

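```bash
python3 -c "
from h import *
go([.6008,.0222,.1677],-.394+np.pi/2)"
python3 -m pendant '[{"ax":0,"ay":0,"az":0,"tx":0,"ty":-26,"tz":0,"fingers":75},{"ax":0,"ay":0,"az":0,"tx":0,"ty":-26,"tz":0,"fingers":75},{"ax":0,"ay":0,"az":0,"tx":0,"ty":-26,"tz":-1,"fingers":75},{"ax":0,"ay":0,"az":0,"tx":0,"ty":-20,"tz":-1,"fingers":75},{"ax":0,"ay":0,"az":0,"tx":0,"ty":0,"tz":0,"fingers":75}]'; python3 -c "
from h import *
st();go([.6008,.0222,.084],-.394+np.pi/2)"
```

```text
tool shift mm [-3.200e+00 -1.044e+02  1.000e-01] goal-frame shift [  -2.8 -104.4    0. ] rotvec [-0.0011 -0.0039 -0.0031]
clock: 15.8
ee_pos: [0.5946, 0.0181, 0.1391]
ee_rot: [2.245, 1.555, -2.865]
force: [0.9, 1.0, 0.5]
gripper_width: 0.864
t 15.8 tcp [0.5946 0.0181 0.1391] pinch [0.5949 0.0182 0.1578] F [0.9  0.95 0.48] M [ 0.085 -0.135  0.031] g 75.14117657169551
[[-0.015, -0.922, 0.387], [-0.004, 0.387, 0.922], [-1.0, 0.012, -0.01]] q7 0.533
tool shift mm [73.6 -5.   6.9] goal-frame shift [73.8 -4.1  6.1] rotvec [-0.0031 -0.0099 -0.0124]
```

```bash
python3 -m pendant '[{"ax":-0.003,"ay":-0.01,"az":-0.012,"tx":0,"ty":-4,"tz":6,"fingers":75},{"ax":0,"ay":0,"az":0,"tx":0,"ty":0,"tz":0,"fingers":75},{"ax":0,"ay":0,"az":0,"tx":10,"ty":0,"tz":0,"fingers":75},{"ax":0,"ay":0,"az":0,"tx":15,"ty":0,"tz":0,"fingers":75},{"ax":0,"ay":0,"az":0,"tx":0,"ty":0,"tz":0,"fingers":75}]'; python3 -c "
from h import *
st();go([.6008,.0222,.084],-.394+np.pi/2)
cv2.imwrite('pics/s9.png',cv2.resize(cams.capture('scene')[140:240,270:390],None,fx=6,fy=6,interpolation=2))"
```

```text
clock: 16.42
ee_pos: [0.5975, 0.0235, 0.1106]
ee_rot: [2.026, 1.567, -3.077]
force: [-0.2, -0.0, 0.1]
gripper_width: 0.863
t 16.425 tcp [0.5975 0.0235 0.1106] pinch [0.5976 0.0235 0.1293] F [-0.24 -0.04  0.09] M [ 0.076 -0.187 -0.026] g 75.08987813571397
[[-0.004, -0.925, 0.381], [-0.0, 0.381, 0.925], [-1.0, 0.003, -0.002]] q7 0.504
tool shift mm [45.3 -3.7  0.1] goal-frame shift [45.3 -3.5  0. ] rotvec [ 0.0034 -0.0017 -0.0034]
```

View pics/s9.png

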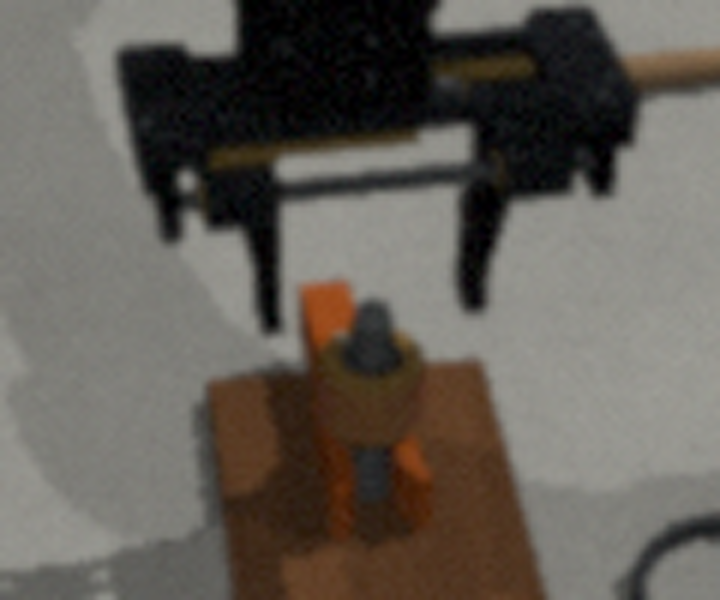

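```bash
python3 -m pendant '[{"ax":0,"ay":0,"az":0,"tx":12,"ty":-3,"tz":0,"fingers":75},{"ax":0,"ay":0,"az":0,"tx":14,"ty":0,"tz":0,"fingers":75},{"ax":0,"ay":0,"az":0,"tx":12,"ty":0,"tz":0,"fingers":75},{"ax":0,"ay":0,"az":0,"tx":4,"ty":0,"tz":0,"fingers":60},{"ax":0,"ay":0,"az":0,"tx":0,"ty":0,"tz":0,"fingers":50}]'; python3 -c "
from h import *
st();go([.6008,.0222,.084],-.394+np.pi/2)"
```

```text
clock: 17.1
ee_pos: [0.601, 0.0226, 0.0661]
ee_rot: [1.836, 1.568, 3.016]
force: [0.7, -0.3, 0.5]
gripper_width: 0.713
t 17.1 tcp [0.601  0.0226 0.0661] pinch [0.601  0.0226 0.0848] F [ 0.65 -0.28  0.47] M [ 0.118 -0.145 -0.032] g 62.03151299834081
[[-0.003, -0.925, 0.381], [0.0, 0.381, 0.925], [-1.0, 0.003, -0.001]] q7 0.465
tool shift mm [ 0.8  0.  -0.4] goal-frame shift [ 0.8  0.  -0.4] rotvec [ 0.0033 -0.0007 -0.0027]
```

```bash
python3 -m pendant '[{"ax":0,"ay":0,"az":0,"tx":2.5,"ty":0,"tz":0,"fingers":50},{"ax":0,"ay":0,"az":0,"tx":0,"ty":0,"tz":0,"fingers":35},{"ax":0,"ay":0,"az":0,"tx":0,"ty":0,"tz":0,"fingers":35},{"ax":0,"ay":0,"az":0,"tx":0,"ty":0,"tz":0,"fingers":35},{"ax":0,"ay":0,"az":0,"tx":0,"ty":0,"tz":0,"fingers":35}]' 20; python3 -c "
from h import *
st()
cv2.imwrite('pics/s10.png',cv2.resize(cams.capture('scene')[160:240,290:390],None,fx=8,fy=7,interpolation=2))"
```

```text
clock: 17.73
ee_pos: [0.6015, 0.0229, 0.0642]
ee_rot: [1.337, 1.569, 2.517]
force: [0.8, -0.4, -1.3]
gripper_width: 0.498
t 17.725 tcp [0.6015 0.0229 0.0642] pinch [0.6015 0.0229 0.0829] F [ 0.77 -0.43 -1.25] M [ 0.103 -0.175 -0.004] g 43.33921581019872
[[-0.001, -0.925, 0.381], [0.001, 0.381, 0.925], [-1.0, 0.001, 0.0]] q7 0.463
```

View pics/s10.png

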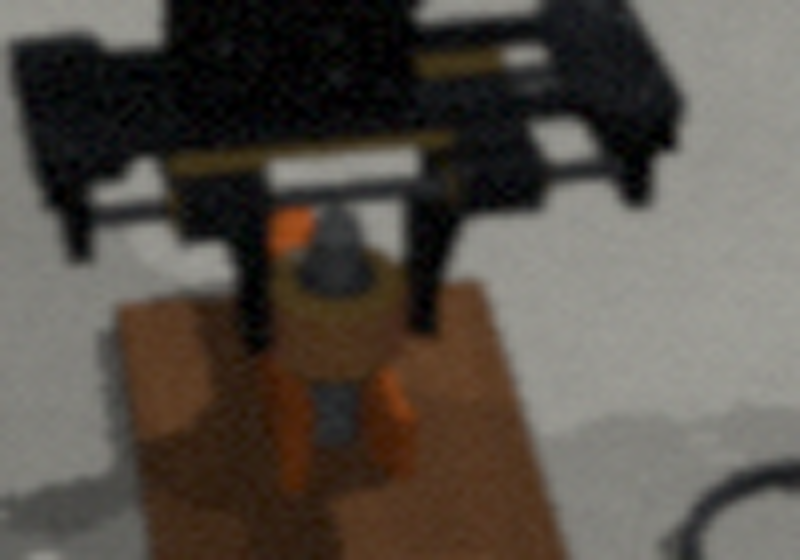

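```bash
python3 -m pendant '[{"ax":0.12,"ay":0,"az":0,"tx":0.57,"ty":0,"tz":0,"fingers":35},{"ax":0.12,"ay":0,"az":0,"tx":0.57,"ty":0,"tz":0,"fingers":35},{"ax":0.12,"ay":0,"az":0,"tx":0.57,"ty":0,"tz":0,"fingers":35},{"ax":0.12,"ay":0,"az":0,"tx":0.57,"ty":0,"tz":0,"fingers":35},{"ax":0.12,"ay":0,"az":0,"tx":0.57,"ty":0,"tz":0,"fingers":35}]'
cat >> h.py <<'E'
def hd():
    R,s=rot();m=[];F=[]
    for _ in range(1): s=r.read_state();m.append(s["moment"]);F.append(s["force"])
    m=m[0];t=s["ee_pos"]
    print("heading",np.arctan2(R[1,2],R[0,2]).round(4),"pinch",(s["ee_pos"]-R[:,0]*r.pinch_z).round(4),"Rx",R[:,0].round(4),"F",s["force"].round(2),"M",s["moment"].round(3),"q7",s["q"][6].round(3),"t",s["clock"])
E
python3 -c "
from h import *
hd();hd()"
```

```text
clock: 18.4
ee_pos: [0.6007, 0.0218, 0.0612]
ee_rot: [2.855, 1.568, -2.867]
force: [-0.5, 0.4, -1.1]
gripper_width: 0.5
heading 0.5611 pinch [0.6007 0.0218 0.0799] Rx [-3.e-03 -9.e-04 -1.e+00] F [-0.47  0.38 -1.13] M [ 0.002 -0.074  0.024] q7 -0.072 t 18.4
heading 0.5611 pinch [0.6007 0.0218 0.0799] Rx [-3.e-03 -9.e-04 -1.e+00] F [-0.47  0.38 -1.13] M [ 0.002 -0.074  0.024] q7 -0.072 t 18.4
```

```bash
python3 -m pendant '[{"ax":0.08,"ay":0,"az":0,"tx":0.38,"ty":0,"tz":0,"fingers":35},{"ax":0.08,"ay":0,"az":0,"tx":0.38,"ty":0,"tz":0,"fingers":35},{"ax":0.08,"ay":0,"az":0,"tx":0.38,"ty":0,"tz":0,"fingers":35},{"ax":0.08,"ay":0,"az":0,"tx":0.38,"ty":0,"tz":0,"fingers":35},{"ax":0.08,"ay":0,"az":0,"tx":0.38,"ty":0,"tz":0,"fingers":35}]'
cat >> h.py <<'E'
def av(n=6):
    m=[];f=[]
    for _ in range(n): im=cams.capture('scene');s=r.read_state();m.append(s["moment"]);f.append(s["force"])
    print("avg M",np.mean(m,0).round(4),"sd",np.std(m,0).round(4),"F",np.mean(f,0).round(2));return im
E
python3 -c "
from h import *
hd();im=av(4)
cv2.imwrite('pics/s11.png',cv2.resize(im[160:240,290:390],None,fx=8,fy=7,interpolation=2))"
```

```text
clock: 19.02
ee_pos: [0.5998, 0.0215, 0.0593]
ee_rot: [-2.786, 1.566, -2.636]
force: [-0.5, -0.0, -1.3]
gripper_width: 0.499
heading 0.149 pinch [0.5999 0.0215 0.078 ] Rx [-0.0043 -0.0024 -1.    ] F [-0.55 -0.   -1.34] M [-0.006 -0.11   0.036] q7 -0.426 t 19.025
avg M [-0.0076 -0.1266 -0.0683] sd [0.0534 0.0442 0.0133] F [-0.72 -0.08 -1.22]
```

View pics/s11.png

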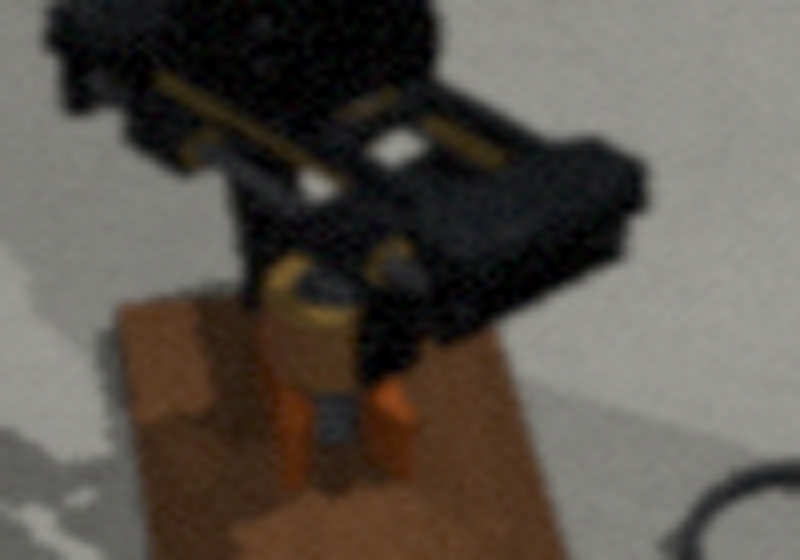

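```bash
python3 -m pendant '[{"ax":0.05,"ay":0,"az":0,"tx":0.24,"ty":0,"tz":0,"fingers":35},{"ax":0.05,"ay":0,"az":0,"tx":0.24,"ty":0,"tz":0,"fingers":35},{"ax":0.05,"ay":0,"az":0,"tx":0.24,"ty":0,"tz":0,"fingers":35},{"ax":0.05,"ay":0,"az":0,"tx":0.24,"ty":0,"tz":0,"fingers":35},{"ax":0.05,"ay":0,"az":0,"tx":0.24,"ty":0,"tz":0,"fingers":35}]'
cat >> h.py <<'E'
def seq(n=4):
    L=[]
    for _ in range(n): im=cams.capture('scene');R,s=rot();L.append([s["moment"][2].round(3),np.arctan2(R[1,2],R[0,2]).round(4)])
    print(L);return im
E
python3 -c "
from h import *
hd();seq(3)"
```

```text
clock: 19.85
ee_pos: [0.5992, 0.0215, 0.0581]
ee_rot: [-2.686, 1.565, -2.784]
force: [-0.2, -0.1, -0.9]
gripper_width: 0.497
heading -0.0978 pinch [0.5993 0.0215 0.0768] Rx [-0.0056 -0.0021 -1.    ] F [-0.23 -0.12 -0.88] M [-0.067 -0.057  0.145] q7 -0.636 t 19.85
[[np.float64(-0.014), np.float64(-0.0989)], [np.float64(-0.005), np.float64(-0.0966)], [np.float64(-0.062), np.float64(-0.0963)]]
```

```bash
python3 -m pendant '[{"ax":0.015,"ay":0,"az":0,"tx":0.07,"ty":0,"tz":0,"fingers":35},{"ax":0.015,"ay":0,"az":0,"tx":0.07,"ty":0,"tz":0,"fingers":35},{"ax":0.015,"ay":0,"az":0,"tx":0.07,"ty":0,"tz":0,"fingers":35},{"ax":0.015,"ay":0,"az":0,"tx":0.07,"ty":0,"tz":0,"fingers":35},{"ax":0.015,"ay":0,"az":0,"tx":0.07,"ty":0,"tz":0,"fingers":35}]'; 
python3 -c "
from h import *
hd();im=seq(3)
cv2.imwrite('pics/s12.png',cv2.resize(im[180:240,300:380],None,fx=10,fy=10,interpolation=2))"
```

```text
clock: 20.62
ee_pos: [0.5991, 0.0215, 0.0577]
ee_rot: [-2.639, 1.564, -2.813]
force: [-0.2, -0.7, -0.5]
gripper_width: 0.501
heading -0.1735 pinch [0.5992 0.0215 0.0764] Rx [-0.006 -0.002 -1.   ] F [-0.16 -0.71 -0.51] M [-0.064 -0.102  0.098] q7 -0.7 t 20.625
[[np.float64(0.001), np.float64(-0.1739)], [np.float64(-0.029), np.float64(-0.173)], [np.float64(0.008), np.float64(-0.1728)]]
```

View pics/s12.png

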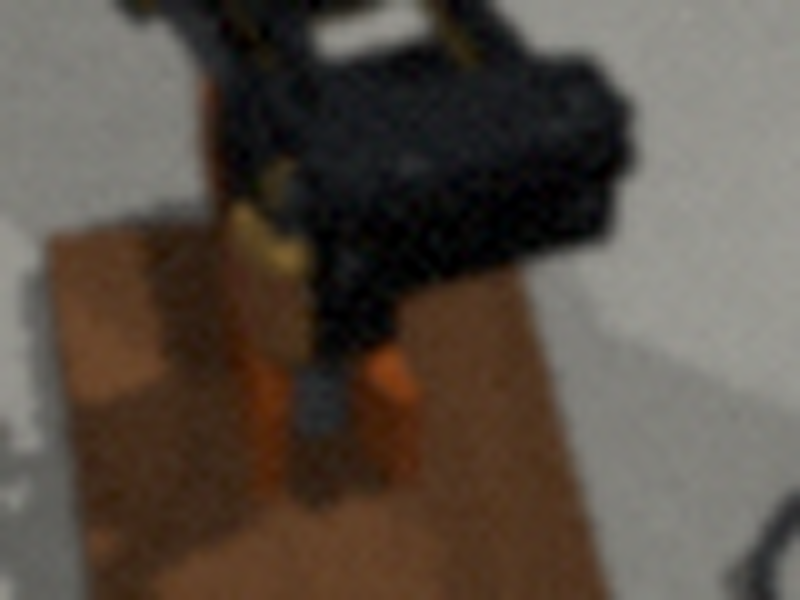

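```bash
python3 -m pendant '[{"ax":0.02,"ay":0,"az":0,"tx":0.1,"ty":0,"tz":0,"fingers":35},{"ax":0.02,"ay":0,"az":0,"tx":0.1,"ty":0,"tz":0,"fingers":35},{"ax":0.02,"ay":0,"az":0,"tx":0.1,"ty":0,"tz":0,"fingers":35},{"ax":0.02,"ay":0,"az":0,"tx":0.1,"ty":0,"tz":0,"fingers":35},{"ax":0.02,"ay":0,"az":0,"tx":0.1,"ty":0,"tz":0,"fingers":35}]'; 
python3 -c "
from h import *
hd()"
```

```text
clock: 21.4
ee_pos: [0.5988, 0.0215, 0.0572]
ee_rot: [-2.551, 1.564, -2.831]
force: [-2.2, 0.1, -0.7]
gripper_width: 0.498
heading -0.2793 pinch [0.599  0.0216 0.0759] Rx [-0.0064 -0.0021 -1.    ] F [-2.18  0.13 -0.67] M [-0.023  0.039  0.059] q7 -0.79 t 21.4
```

```bash
sleep 1; python3 -m pendant '[{"ax":0.015,"ay":0,"az":0,"tx":0.07,"ty":0,"tz":0,"fingers":35},{"ax":0.015,"ay":0,"az":0,"tx":0.07,"ty":0,"tz":0,"fingers":35},{"ax":0.015,"ay":0,"az":0,"tx":0.07,"ty":0,"tz":0,"fingers":35},{"ax":0,"ay":0,"az":0,"tx":0,"ty":0,"tz":0,"fingers":35},{"ax":0,"ay":0,"az":0,"tx":0,"ty":0,"tz":0,"fingers":35}]'; 
python3 -c "
from h import *
hd()"
```

```text
clock: 22.02
ee_pos: [0.5987, 0.0216, 0.057]
ee_rot: [-2.499, 1.564, -2.827]
force: [-1.6, -0.3, 0.2]
gripper_width: 0.499
heading -0.3279 pinch [0.5989 0.0216 0.0757] Rx [-0.0067 -0.0022 -1.    ] F [-1.62 -0.34  0.17] M [-0.055  0.027  0.029] q7 -0.831 t 22.025
```

```bash
python3 -m pendant '[{"ax":0.02,"ay":0,"az":0,"tx":0.1,"ty":0,"tz":0,"fingers":35},{"ax":0.02,"ay":0,"az":0,"tx":0.1,"ty":0,"tz":0,"fingers":35},{"ax":0.02,"ay":0,"az":0,"tx":0.1,"ty":0,"tz":0,"fingers":35},{"ax":0.02,"ay":0,"az":0,"tx":0.1,"ty":0,"tz":0,"fingers":35},{"ax":0.02,"ay":0,"az":0,"tx":0.1,"ty":0,"tz":0,"fingers":35}]'; 
python3 -c "
from h import *
hd()"
```

```text
clock: 22.65
ee_pos: [0.5985, 0.0217, 0.0565]
ee_rot: [-2.417, 1.563, -2.851]
force: [-2.0, 0.8, 0.5]
gripper_width: 0.502
heading -0.4346 pinch [0.5986 0.0217 0.0752] Rx [-0.0071 -0.0021 -1.    ] F [-2.04  0.83  0.52] M [-0.052  0.162  0.082] q7 -0.922 t 22.65
```

```bash
python3 -m pendant '[{"ax":0.02,"ay":0,"az":0,"tx":0.1,"ty":0,"tz":0,"fingers":35},{"ax":0.02,"ay":0,"az":0,"tx":0.1,"ty":0,"tz":0,"fingers":35},{"ax":0.02,"ay":0,"az":0,"tx":0.1,"ty":0,"tz":0,"fingers":35},{"ax":0.02,"ay":0,"az":0,"tx":0.1,"ty":0,"tz":0,"fingers":35},{"ax":0.02,"ay":0,"az":0,"tx":0.1,"ty":0,"tz":0,"fingers":35}]'; 
python3 -c "
from h import *
hd()"
```

```text
clock: 23.28
ee_pos: [0.5983, 0.0217, 0.0559]
ee_rot: [-2.322, 1.563, -2.863]
force: [-1.6, 0.8, 1.0]
gripper_width: 0.503
heading -0.5415 pinch [0.5984 0.0218 0.0746] Rx [-0.0076 -0.0022 -1.    ] F [-1.62  0.76  0.98] M [-0.086  0.165  0.066] q7 -1.013 t 23.275
```

```bash
python3 -m pendant '[{"ax":0.02,"ay":0,"az":0,"tx":0.1,"ty":0,"tz":0,"fingers":35},{"ax":0.02,"ay":0,"az":0,"tx":0.1,"ty":0,"tz":0,"fingers":35},{"ax":0.02,"ay":0,"az":0,"tx":0.1,"ty":0,"tz":0,"fingers":35},{"ax":0.02,"ay":0,"az":0,"tx":0.1,"ty":0,"tz":0,"fingers":35},{"ax":0.02,"ay":0,"az":0,"tx":0.1,"ty":0,"tz":0,"fingers":35}]'; 
python3 -c "
from h import *
hd()"
```

```text
clock: 23.9
ee_pos: [0.5981, 0.0219, 0.0555]
ee_rot: [-2.214, 1.563, -2.863]
force: [-2.5, 0.1, 1.3]
gripper_width: 0.502
heading -0.6484 pinch [0.5982 0.0219 0.0742] Rx [-0.0079 -0.0023 -1.    ] F [-2.47  0.06  1.35] M [-0.083  0.229  0.133] q7 -1.103 t 23.9
```

```bash
python3 -m pendant '[{"ax":0,"ay":0,"az":0,"tx":0,"ty":0,"tz":0,"fingers":35},{"ax":0,"ay":0,"az":0,"tx":0,"ty":0,"tz":0,"fingers":35},{"ax":0,"ay":0,"az":0,"tx":0,"ty":0,"tz":0,"fingers":35},{"ax":0.015,"ay":0,"az":0,"tx":0.07,"ty":0,"tz":0,"fingers":35},{"ax":0.015,"ay":0,"az":0,"tx":0.07,"ty":0,"tz":0,"fingers":35}]'; 
python3 -c "
from h import *
hd();seq(4)"
```

```text
clock: 24.52
ee_pos: [0.598, 0.0219, 0.0554]
ee_rot: [-2.197, 1.562, -2.877]
force: [-2.3, -1.0, 1.0]
gripper_width: 0.503
heading -0.6804 pinch [0.5981 0.022  0.0741] Rx [-0.0081 -0.0022 -1.    ] F [-2.32 -1.02  1.03] M [-0.079  0.352  0.118] q7 -1.13 t 24.525
[[np.float64(0.092), np.float64(-0.6807)], [np.float64(0.064), np.float64(-0.6799)], [np.float64(0.035), np.float64(-0.6797)], [np.float64(0.039), np.float64(-0.6797)]]
```

```bash
python3 -m pendant '[{"ax":0.01,"ay":0,"az":0,"tx":0.05,"ty":0,"tz":0,"fingers":35},{"ax":0.01,"ay":0,"az":0,"tx":0.05,"ty":0,"tz":0,"fingers":35},{"ax":0.01,"ay":0,"az":0,"tx":0.05,"ty":0,"tz":0,"fingers":35},{"ax":0.01,"ay":0,"az":0,"tx":0.05,"ty":0,"tz":0,"fingers":35},{"ax":0.01,"ay":0,"az":0,"tx":0.05,"ty":0,"tz":0,"fingers":35}]'; 
python3 -c "
from h import *
hd();im=seq(4)
cv2.imwrite('pics/s13.png',cv2.resize(im[190:230,310:360],None,fx=15,fy=15,interpolation=2))"
```

```text
clock: 25.35
ee_pos: [0.5979, 0.022, 0.0552]
ee_rot: [-2.126, 1.562, -2.858]
force: [-3.3, 0.2, 1.6]
gripper_width: 0.502
heading -0.7323 pinch [0.5981 0.022  0.0739] Rx [-0.0082 -0.0024 -1.    ] F [-3.28  0.23  1.63] M [-0.009  0.332  0.142] q7 -1.174 t 25.35
[[np.float64(0.174), np.float64(-0.7326)], [np.float64(0.111), np.float64(-0.732)], [np.float64(0.071), np.float64(-0.7319)], [np.float64(0.134), np.float64(-0.7318)]]
```

View pics/s13.png

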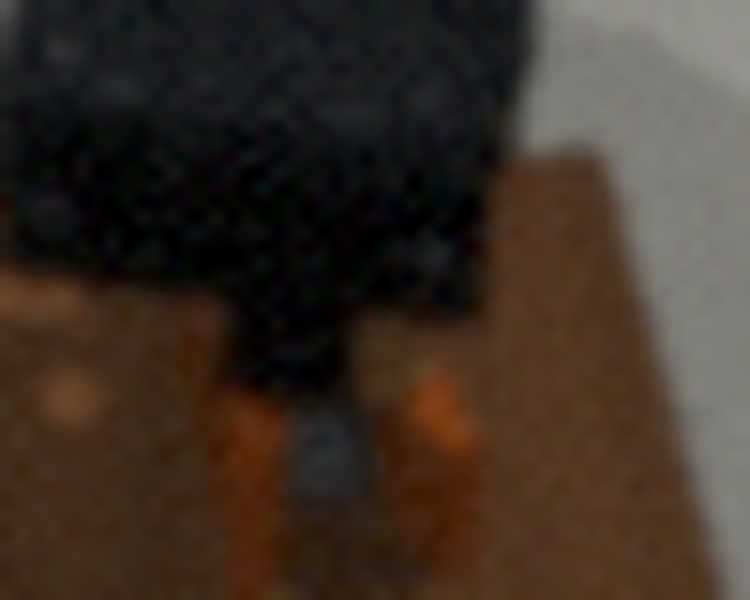

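```bash
python3 -m pendant '[{"ax":0,"ay":0,"az":0,"tx":0,"ty":0,"tz":0,"fingers":35},{"ax":0.005,"ay":0,"az":0,"tx":0.02,"ty":0,"tz":0,"fingers":35},{"ax":0.005,"ay":0,"az":0,"tx":0.02,"ty":0,"tz":0,"fingers":35},{"ax":0.005,"ay":0,"az":0,"tx":0.02,"ty":0,"tz":0,"fingers":35},{"ax":0.005,"ay":0,"az":0,"tx":0.02,"ty":0,"tz":0,"fingers":35}]'; 
python3 -c "
from h import *
hd();im=seq(12)"
```

```text
clock: 26.18
ee_pos: [0.5979, 0.022, 0.0552]
ee_rot: [-2.112, 1.562, -2.864]
force: [-2.5, -0.8, 1.3]
gripper_width: 0.498
heading -0.7528 pinch [0.598  0.0221 0.0739] Rx [-0.0082 -0.0023 -1.    ] F [-2.47 -0.79  1.34] M [0.006 0.408 0.162] q7 -1.191 t 26.175
[[np.float64(0.186), np.float64(-0.7529)], [np.float64(0.151), np.float64(-0.7526)], [np.float64(0.112), np.float64(-0.7526)], [np.float64(0.146), np.float64(-0.7525)], [np.float64(0.132), np.float64(-0.7525)], [np.float64(0.154), np.float64(-0.7525)], [np.float64(0.196), np.float64(-0.7525)], [np.float64(0.14), np.float64(-0.7525)], [np.float64(0.146), np.float64(-0.7525)], [np.float64(0.076), np.float64(-0.7525)], [np.float64(0.127), np.float64(-0.7525)], [np.float64(0.119), np.float64(-0.7525)]]
```

```bash
python3 -m pendant '[{"ax":0,"ay":0,"az":0,"tx":0,"ty":0,"tz":0,"fingers":48},{"ax":0,"ay":0,"az":0,"tx":0,"ty":0,"tz":0,"fingers":60},{"ax":0,"ay":0,"az":0,"tx":0,"ty":0,"tz":0,"fingers":75},{"ax":0,"ay":0,"az":0,"tx":0,"ty":0,"tz":0,"fingers":75},{"ax":0,"ay":0,"az":0,"tx":0,"ty":0,"tz":0,"fingers":75}]'; 
python3 -c "
from h import *
hd();seq(5)"
```

```text
clock: 27.4
ee_pos: [0.6001, 0.0218, 0.0553]
ee_rot: [-2.089, 1.567, -2.843]
force: [-0.9, -0.2, -0.4]
gripper_width: 0.842
heading -0.7544 pinch [0.6002 0.0218 0.074 ] Rx [-0.0039 -0.0012 -1.    ] F [-0.89 -0.17 -0.37] M [-0.034 -0.053 -0.03 ] q7 -1.192 t 27.4
[[np.float64(0.065), np.float64(-0.7544)], [np.float64(-0.064), np.float64(-0.7543)], [np.float64(0.012), np.float64(-0.7543)], [np.float64(-0.033), np.float64(-0.7542)], [np.float64(-0.019), np.float64(-0.7543)]]
```

```bash
python3 -m pendant '[{"ax":0,"ay":0,"az":0,"tx":-10,"ty":0,"tz":0,"fingers":75},{"ax":0,"ay":0,"az":0,"tx":-25,"ty":0,"tz":0,"fingers":75},{"ax":0,"ay":0,"az":0,"tx":-40,"ty":0,"tz":0,"fingers":75},{"ax":0,"ay":0,"az":0,"tx":-40,"ty":0,"tz":0,"fingers":75},{"ax":0,"ay":0,"az":0,"tx":-40,"ty":0,"tz":0,"fingers":75}]'; 
python3 -m pendant '[{"ax":0,"ay":0,"az":0,"tx":0,"ty":-40,"tz":-40,"fingers":75},{"ax":0,"ay":0,"az":0,"tx":0,"ty":-40,"tz":-40,"fingers":75},{"ax":0,"ay":0,"az":0,"tx":0,"ty":-40,"tz":-30,"fingers":75},{"ax":0,"ay":0,"az":0,"tx":0,"ty":-40,"tz":-30,"fingers":75},{"ax":0,"ay":0,"az":0,"tx":0,"ty":-30,"tz":0,"fingers":75}]'; 
python3 -c "
from h import *
st()
cv2.imwrite('pics/s14.png',cv2.resize(cams.capture('scene')[170:230,300:380],None,fx=10,fy=10,interpolation=2))
cv2.imwrite('pics/t14.png',cams.capture('top'))
cv2.imwrite('pics/t14c.png',cv2.resize(cv2.imread('pics/t14.png')[150:250,250:370],None,fx=6,fy=6,interpolation=2))"
```

```text
clock: 28.28
ee_pos: [0.5988, 0.022, 0.214]
ee_rot: [-2.274, 1.561, -3.027]
force: [1.6, 0.5, -0.1]
gripper_width: 0.863
clock: 28.9
ee_pos: [0.3647, -0.0184, 0.2211]
ee_rot: [0.508, 1.566, -0.241]
force: [0.8, -0.6, 0.8]
gripper_width: 0.859
t 28.9 tcp [ 0.3647 -0.0184  0.2211] pinch [ 0.3646 -0.0184  0.2398] F [ 0.77 -0.62  0.77] M [-0.084 -0.054 -0.003] g 74.75412393462764
[[0.005, 0.681, 0.732], [-0.001, 0.732, -0.681], [-1.0, 0.003, 0.005]] q7 -0.779
```

View pics/s14.png

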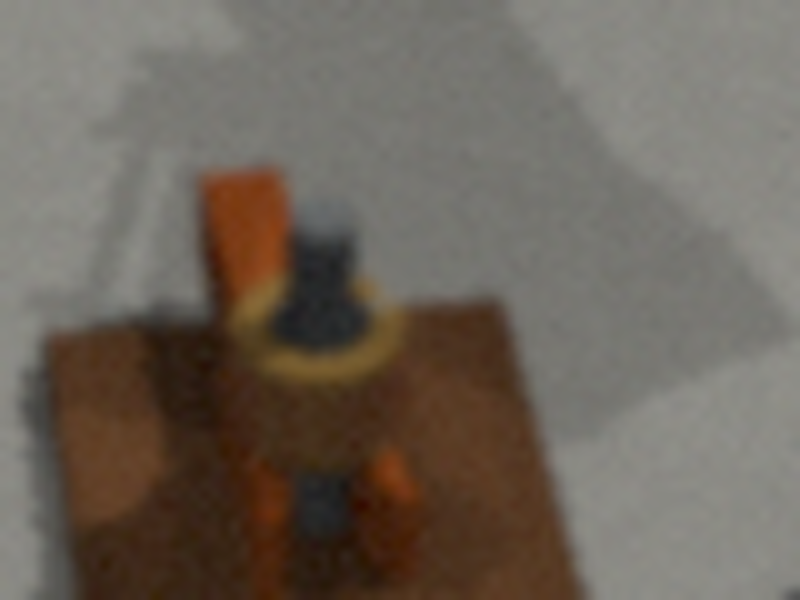

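View pics/t14.png

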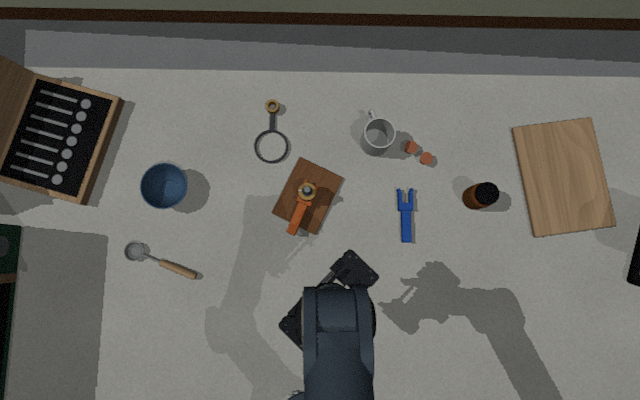

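View pics/t14c.png

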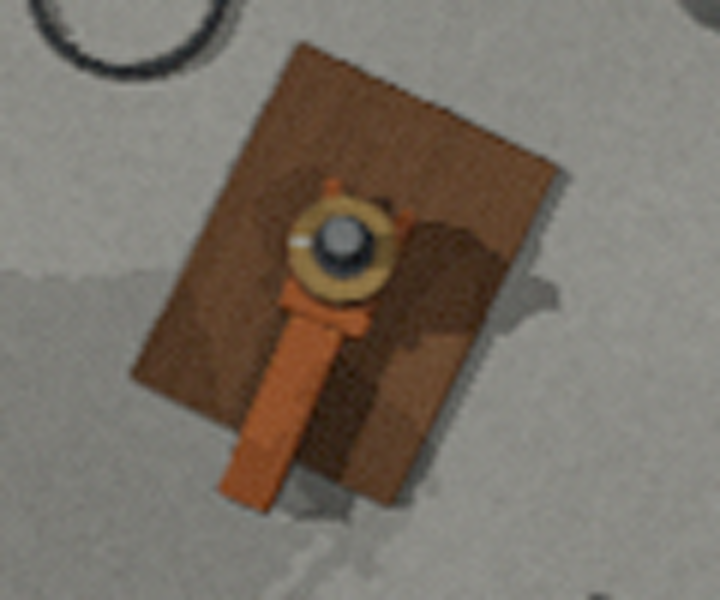

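```bash
python3 -c "
from h import *
t=back('top',c([(221,489),(267,513)],250,150,6),.042);m=t.mean(0)[:2]
s=back('top',c([(281,303),(365,336)],250,150,6),.042);p=back('top',c([(333,183),(404,216)],250,150,6),.042)
rod=back('top',c([(342,232)],250,150,6),.112)[0][:2];print('rod',rod,m)
pm=p.mean(0)[:2];sm=s.mean(0)[:2];print('tang end->rod',np.linalg.norm(rod-m),'expect .112; to shoulder->rod',np.linalg.norm(rod-sm),'.028; prong',np.linalg.norm(pm-rod),'.030')
d=(pm-m)/np.linalg.norm(pm-m);print('len',np.linalg.norm(pm-m),'yaw',np.arctan2(d[1],d[0]),'lat',np.cross(d,rod-m))
"
```

```text
rod [0.59991867 0.02384731] [0.49571236 0.06439255]
tang end->rod 0.11181623994588318 expect .112; to shoulder->rod 0.027937448467207908 .028; prong 0.027473523946503087 .030
len 0.13928773982452536 yaw -0.37373495142901964 lat 0.00029879431235363407<string>:7: DeprecationWarning: Arrays of 2-dimensional vectors are deprecated. Use arrays of 3-dimensional vectors instead. (deprecated in NumPy 2.0)
```

Spacer is home (tang end to rod axis measures 111.8 mm against 112 mm expected), the collar is down on it, and nothing else has moved.

```bash
python3 -m pendant '[{"ax":0,"ay":0,"az":0,"tx":0,"ty":0,"tz":0,"fingers":75},{"ax":0,"ay":0,"az":0,"tx":0,"ty":0,"tz":0,"fingers":75},{"ax":0,"ay":0,"az":0,"tx":0,"ty":0,"tz":0,"fingers":75},{"ax":0,"ay":0,"az":0,"tx":0,"ty":0,"tz":0,"fingers":75},{"ax":0,"ay":0,"az":0,"tx":0,"ty":0,"tz":0,"fingers":75}]'; python3 -c "
from rig import r
print(r.finish_job())"
```

```text
clock: 29.62
ee_pos: [0.3674, -0.0185, 0.2221]
ee_rot: [0.65, 1.564, -0.102]
force: [-0.5, -0.5, 0.9]
gripper_width: 0.861
the job is handed in; nothing more can be done
None
```

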